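Shut a batch of casts in the drying station

TASK

Put the dental casts to dry. Squeeze the two spring buttons on the hood's grip block to free the hood from the drying station, lift it off and stand it upright on a free part of the bench; slide the tray along the bench, without lifting it, fully home into the station, stand every cast that is on the bench upright in the tray, then put the hood back over the station, right down on the bench, so that both catches are latched. Leave the other things where they are.

Things in the scene. Friction and masses are not known exactly. Their poses are not given: they have to be found in the camera images.
- dock: The station's dock, a low aluminium U fixed on the bench. Origin: bench level, centre of the tray's home place. Open mouth on its -x side, which faces the robot's left (world +y); the tray slides in along dock +x. Side rails x = -60 to +60 mm, 14 mm high, inner faces y = +-126, outer +-132, inner faces flared about 3 mm at the mouth: 4 mm free each side of the tray.
- dock_stop (a point): Top edge, inner face, of the dock's back stop: dock x = +53 mm, 12 mm high. The tray is home when its far rim meets it.
- keeper_a (a point): Top of the dark steel keeper lip outside the dock's -y rail: 30 mm wide along x, reaching out to 137 mm from the dock's middle, underside 20 mm and top 26 mm above the bench.
- keeper_b (a point): The same on the dock's +y rail.
- hood: White hood, open below, 140 (x) by 278 mm (y), walls 4 mm, top face 76 mm above the rim, 0.41 kg. Origin: centre of its bottom rim, z up. It starts latched over the dock, axes along the dock's, rim on the bench; half a turn about z is the same to it. Over the dock it has 2 to 3 mm of play each way. It cannot come off or go fully down unless both buttons are squeezed.
- hood_grip (a point): Middle of the hood's grip block, 100 mm above the rim (block 34 x 42 mm, z = 76 to 116 mm). Dark spring buttons on its +y and -y faces, 26 mm wide, z = 84 to 112 mm; 64 mm over their outer faces at rest, 44 mm squeezed. A gripper closing here along hood y squeezes both and carries the hood by them. Keep squeezed while lifting off and lowering on; let go with the rim on the bench.
- clip_a (a joint): Travel of the button on the hood's +y face, m: 0 = out (catch in), 0.010 = fully squeezed; it drives by a rod the catch at the hood's -y end, which is clear of its lip above about 0.006. Spring 3 N at rest, 7 N fully in.
- clip_b (a joint): The same for the button on the hood's -y face and the catch at the +y end.
- catch_a (a point): Foot of the catch at the hood's -y end, 13.5 mm above the rim. Its nose (24 mm wide, z = 10 to 17 mm) points inward and lies 5 mm under the keeper lip when latched; squeezing moves it outward, to at most 156 mm from the hood's middle.
- catch_b (a point): The same at the hood's +y end.
- tray: Flat aluminium tray, 106 (x) by 244 mm (y), 12 mm high, about 0.35 kg. Origin: centre of its underside. Floor 4 mm, rim walls 8 mm thick, inside 90 by 228 mm: three casts fit in a row along y, 74 mm apart, each with its own x along the tray's. It starts in front of the dock's mouth, roughly square to it; home, its origin and axes are the dock's.
- tray_rim (a point): Top of the tray's rim wall nearest the robot's left, middle of the long side (tray x = -49 mm, 12 mm high). The wall can be pinched here from above, one finger inside and one outside, to slide the tray.
- cast_a: Cream plaster jaw model with teeth, 55 x 64 x 49 mm. The origin is the centre of its underside, z up. It is taken from above across its own x: 53 mm wide up to 13 mm above its underside, 44 mm wide from there to 30 mm. 150 g nominal. May be absent (None).
- cast_b: Pale green plaster jaw model, 57 x 71 x 49 mm. The origin is the centre of its underside, z up. It is taken from above across its own x: about 53 mm wide up to 37 mm. 150 g nominal. May be absent (None).
- cast_c: Denture with pink gums on a grey base, 54 x 62 x 30 mm. The origin is the centre of its underside, z up. It is taken from above across its own x: about 50 mm wide up to 17 mm. 150 g nominal. May be absent (None).
- cast_d: A second cream plaster jaw model like the first, 55 x 64 x 49 mm. The origin is the centre of its underside, z up. It is taken from above across its own x: 53 mm wide up to 13 mm above its underside, 44 mm wide from there to 30 mm. 150 g nominal. May be absent (None).
- puck: Round white tub of pink wax, 51 mm across, 21 mm high, standing beside the casts; not part of the job.
- clear_spot (a point): A fixed point at bench level in a clear stretch of bench, which takes the hood with its long side along world y. A fixed pencil pot with pens, up to about 0.19 m high, stands between it and the dock (near x = 0.60, y = 0.00 in world axes): carry the hood over it or round it.

How it is judged:
On the way, in this order (a step that is already met when the one before it is completed fails the run):
1. the hood stands upright on the bench, clear of the station (horizontal distance between hood and dock above 0.15 m and height (world z) of hood below 0.008 m and angle between hood's own z axis and vertical below 0.08 rad and linear speed of hood below 0.03 m/s), for 0.2 s.
2. the tray is fully home in the dock with the hood still off (x of tray in the frame of dock between -0.007 and 0.007 m and y of tray in the frame of dock between -0.007 and 0.007 m and angle between the x axis of tray and the x axis of dock, either way round below 0.07 rad and height (world z) of tray below 0.004 m and horizontal distance between hood and dock above 0.15 m), for 0.2 s.
At the end, for the whole second after the job is handed in: The tray is home in the dock (within 7 mm and 4 degrees), every cast present stands upright on the tray's floor within its rim, and the hood stands over them on the bench, square on the dock within 9 mm, with both buttons sprung out (less than 3 mm in) (x of tray in the frame of dock between -0.007 and 0.007 m and y of tray in the frame of dock between -0.007 and 0.007 m and angle between the x axis of each of tray, hood and the x axis of dock, either way round below 0.07 rad and height (world z) of each of tray, hood below 0.004 m and horizontal distance between hood and dock below 0.009 m and angle between hood's own z axis and vertical below 0.04 rad and value of joint each of clip_a, clip_b below 0.003 m and linear speed of hood below 0.02 m/s and x of cast_a in the frame of tray between -0.035 and 0.035 m and y of cast_a in the frame of tray between -0.108 and 0.108 m and angle between each of cast_a, cast_b, cast_c, cast_d's own z axis and vertical below 0.12 rad and z of each of cast_a, cast_b, cast_c, cast_d in the frame of tray below 0.008 m and x of cast_b in the frame of tray between -0.035 and 0.035 m and y of cast_b in the frame of tray between -0.108 and 0.108 m and x of cast_c in the frame of tray between -0.035 and 0.035 m and y of cast_c in the frame of tray between -0.108 and 0.108 m and x of cast_d in the frame of tray between -0.035 and 0.035 m and y of cast_d in the frame of tray between -0.108 and 0.108 m); the robot touches nothing.
It fails at once if the tray is lifted off the bench instead of slid (height (world z) of tray above 0.02 m).
It fails at once if another thing on the bench is disturbed: puck (distance of puck from where it was at the start of the episode above 0.03 m).
Of cast_a, cast_b, cast_c, cast_d only 2 to 3 are there at a start; the rules pass over those that are not, and their reading is None.
At some moment in a run one of cast_a, cast_b, cast_c, cast_d may be knocked a few centimetres aside while the robot is not near it.
It also fails if it takes over 210 s, if anything falls off the work surface, if the arm or the gripper's body presses on something with over 40 N, if the wrist force passes 120 N, or if a joint passes its speed limit or range.

ROBOT

A 6-joint arm with a two-finger parallel gripper is mounted at the origin on a cart in front of the work surface, level with it; the furniture and walls round the work are solid. World frame = base frame: x ahead of the robot, y to its left, z up, the work surface at z = 0. Lengths are in m, angles in rad, forces in N, time in s.
With the tool pointing down it reaches from about 0.3 to 0.95 m from the base axis. Payload 3.1 kg.
Tool frame: the origin (TCP) lies at the very end of the fingers, on their centre line; the grasp point (between the pads) lies 19 mm behind it; z points along the fingers, y is the line along which they close (so a half turn about z gives the same grasp; the last joint's range is limited). The gripper opens to 85 mm and grips with 20 to 120 N. Pads are 22 mm wide; open, the fingers measure 114 mm over their backs; the gripper's body (76 mm by 85 mm) begins 54 mm behind the grasp point. The pads swing forward as they close: fully open they stand 13 mm farther back than shut.
Start: joints at [1.141, 0.308, 1.634, -0, 1.2, -0.07], TCP at [0.22, 0.585, 0.231] pointing down, gripper open.
Joint ranges: [-3.06, 3.06], [-0.79, 1.96], [0.05, 2.63], [-1.19, 4.34], [0.05, 2.64], [-2.94, 2.94]. Speed limits (rad/s): [2.79, 2.79, 3.14, 3.14, 3.14, 3.14].

INTERFACE

Orientations are given as a 3x3 rotation matrix whose columns are the frame's x, y, z axes.
In Python, from plant import robot gives the robot as it stands. The module is installed in compiled form; this text tells all that it offers.
- The arm moves only by the shell command python3 -m pendant 'ROWS' [FORCE]. ROWS is JSON, a list of rows, each an object of numbers: "gripper": the finger opening in mm, from 0 to 85.4; "tx", "ty", "tz": the shift along the tool's x, y, z in mm; "twist": the turn about the tool's z in degrees. In form: [{"gripper": .., "tx": .., "ty": .., "tz": .., "twist": ..}, ...]. A call has 1 to 20 rows; each row is the pose to reach, as a shift and turn from the pose commanded when the call began, along the tool's axes at that moment; what a row does not reach only later rows make up. A row lasts 1/12 s, in which the tool goes at most 41.7 mm and 7.16 degrees, less where a joint would pass 70% of its speed; a pose out of reach is approached as far as the arm can. A call with a gripper value outside its range is refused whole. The fingers move at their own pace and stop on an object; FORCE is the grip in N (left out, the last holds). Time passes only in rows, so rows that repeat a pose let the fingers close. It gives the time, the measured TCP pose, the force, the opening and the grip force at its end, in the units of the state.
- robot.read_state(): the state, without advancing time (a new reading comes with each control period).
- robot.read_camera(name): name is "scene" or "side" or "wrist"; returns a dict with "pixels" (480x640x3 uint8, red, green, blue), "z_map" (480x640 float32, m along the optical axis (not along the pixel's ray), 0 where there is no reading), "mtx" (3x3 intrinsics, pixels), "k1" (the pictures are not rectified: a ray, as slopes to the right and down, at radius r is drawn at 1 + k1 r^2 times it, then the intrinsics apply), "xyz" and "rotation" of the camera in the world. Camera axes: x right, y up, looking along -z (the intrinsics and any distortion apply to the point x, -y, -z); pixel columns grow to the right and rows downward; lengths in m; the calibration is good to about 2 mm. A picture is of the moment at which its call begins.
- robot.finish_job(): hands the job in; it is judged then, once.
The state is a dict: "clock": time; "q": joint angles; "qd": joint speeds; "tau": joint torques, N m; "tool_pos": TCP position; "orientation": TCP orientation; "contact_force": force on the tool from outside, world axes, zero at the start; "wrist_torque": the same for the moment, N m; "width": finger opening in m; "grasp_force": force on a finger pad.
Only numpy, scipy, OpenCV 4.12 (cv2) and the standard library are available. Lean on these libraries where they do the work, as an engineer would, in place of code of your own. Each camera call takes 0.05 s, during which the arm holds its last target. There are 200 camera calls.

## Working session

There is one attempt and no reset: what is moved stays moved. The work goes in short steps, Python scripts to look and compute and a shell command to move; the robot and the scene stay as the last step left them, time stands still between calls to the robot, and variables do not carry over. Pictures are saved under pics/ and viewed, at most 14 in all, crops included, and the job is handed in when it is done.

```bash
mkdir -p pics; cat > h.py <<'E'
import numpy as np, cv2, sys
from plant import robot
def cloud(c):
    H,W=c["z_map"].shape; K=c["mtx"]
    v,u=np.mgrid[0:H,0:W].astype(float)
    xd=(u-K[0,2])/K[0,0]; yd=(v-K[1,2])/K[1,1]
    x,y=xd.copy(),yd.copy()
    for _ in range(8):
        f=1+c["k1"]*(x*x+y*y); x=xd/f; y=yd/f
    z=c["z_map"]
    P=np.stack([x*z,-y*z,-z],-1)@np.array(c["rotation"]).T+np.array(c["xyz"])
    P[z<=0]=np.nan
    return P
def shot(n,f):
    c=robot.read_camera(n); cv2.imwrite("pics/"+f,c["pixels"][:,:,::-1]); P=cloud(c)
    np.savez("pics/"+f[:-4],p=P,rgb=c["pixels"]); return c,P
def st():
    s=robot.read_state(); print("t",round(s["clock"],2),"tcp",np.round(s["tool_pos"],4),"R",np.round(s["orientation"],3).tolist(),"w",round(s["width"],4),"gf",s["grasp_force"],"F",np.round(s["contact_force"],1),"q",np.round(s["q"],3))
    return s
E
python3 - <<'E'
from h import *
st()
for n in("scene","side","wrist"):
    c,P=shot(n,n+"0.png"); print(n,np.round(c["xyz"],3),np.round(c["rotation"],2).tolist(),c["mtx"][0,0],c["k1"])
E
```

```text
t 0.0 tcp [0.2197 0.5842 0.23  ] R [[-0.936, 0.352, -0.001], [0.352, 0.936, -0.002], [0.0, -0.002, -1.0]] w 0.0851 gf 0.0 F [-0.7  0.6  0.1] q [ 1.141  0.309  1.635  0.     1.2   -0.07 ]
scene [-0.096 -0.992  0.933] [[0.84, 0.33, -0.43], [-0.54, 0.51, -0.66], [-0.0, 0.79, 0.61]] 584.8364360733822 -0.08972114501581643
side [ 0.117 -1.042  0.492] [[0.93, 0.14, -0.35], [-0.38, 0.33, -0.87], [-0.01, 0.93, 0.36]] 448.4047902345644 -0.04909046083984044
wrist [0.157 0.609 0.374] [[0.35, -0.9, -0.25], [0.94, 0.34, 0.1], [-0.0, -0.27, 0.96]] 330.34863359317166 -0.021932873523430128
```

View pics/scene0.png

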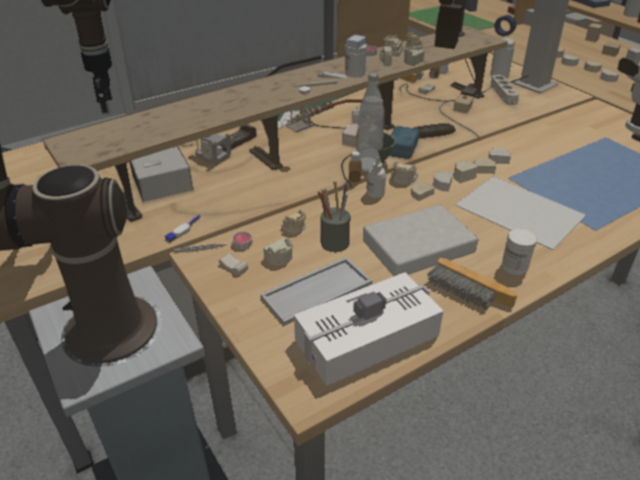

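View pics/side0.png

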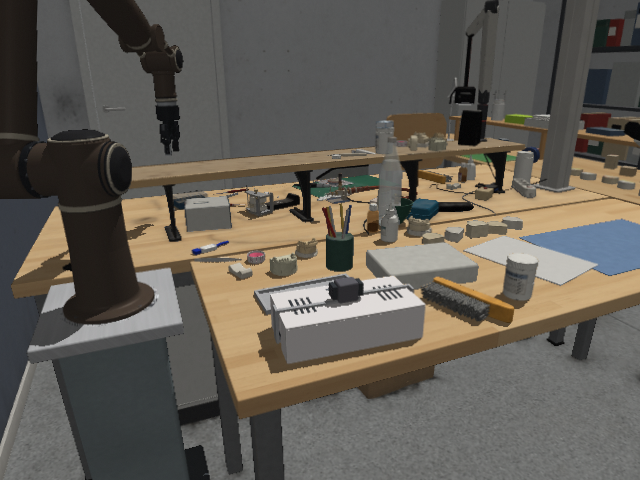

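The scene view shows the hood at about (365,325), with its grip at (370,303), and the tray at (318,290). Three casts stand at (233,265), (278,252) and (293,222), with the puck at (242,240) and the pot at (335,230). Next I'll make a top-down map from both clouds.

```bash
python3 - <<'E'
from h import *
# ortho map: x 0.2..1.0 (down->up), y -0.6..0.6 ; 1.5mm... 
s=600
img=np.zeros((540,800,3),np.uint8); hm=np.full((540,800),-1.)
for n in("side0","scene0"):
    d=np.load(f"pics/{n}.npz"); P=d["p"].reshape(-1,3); C=d["rgb"].reshape(-1,3)
    ok=np.isfinite(P[:,0])&(P[:,2]>-.03)&(P[:,2]<.25)
    P=P[ok];C=C[ok]
    r=(540-(P[:,0]-.15)*s).astype(int); c=((.75-P[:,1])*s).astype(int)
    k=(r>=0)&(r<540)&(c>=0)&(c<800); P,C,r,c=P[k],C[k],r[k],c[k]
    for i in np.argsort(P[:,2]):
        img[max(r[i]-1,0):r[i]+1,max(c[i]-1,0):c[i]+1]=C[i][::-1]
for x in np.arange(.2,1.05,.1): cv2.putText(img,f"{x:.1f}",(0,int(540-(x-.15)*s)),0,.4,(0,255,255)); cv2.line(img,(0,int(540-(x-.15)*s)),(800,int(540-(x-.15)*s)),(0,120,120),1)
for y in np.arange(-.5,.75,.1): cv2.putText(img,f"{y:.1f}",(int((.75-y)*s),10),0,.4,(0,255,255)); cv2.line(img,(int((.75-y)*s),0),(int((.75-y)*s),540),(0,120,120),1)
cv2.imwrite("pics/top0.png",img)
P=np.load("pics/scene0.npz")["p"]
for n,(u,v) in dict(grip=(370,300),pot=(335,225),tray=(318,290),c1=(233,265),c2=(278,250),c3=(293,220),puck=(242,240),far1=(423,190),far2=(403,170)).items(): print(n,np.round(P[v,u],3))
top=P[(np.abs(P[...,2]-.076)<.006)]; top=top[(top[:,1]<0)&(top[:,0]<.8)&(top[:,1]>-.6)]
print(len(top),cv2.minAreaRect(top[:,:2].astype(np.float32)*1000),np.median(top,0))
E
```

```text
grip [ 0.455 -0.329  0.116]
pot [ 0.561 -0.049  0.088]
tray [ 0.444 -0.152  0.012]
c1 [0.318 0.033 0.015]
c2 [ 0.421 -0.01   0.045]
c3 [0.512 0.071 0.05 ]
puck [0.38  0.106 0.017]
far1 [0.919 0.027 0.022]
far2 [0.909 0.108 0.051]
6306 ((268.4305419921875, -199.5742950439453), (409.9500427246094, 675.5762939453125), 88.89004516601562) [ 0.42797445 -0.33961385  0.07822485]
```

View pics/top0.png

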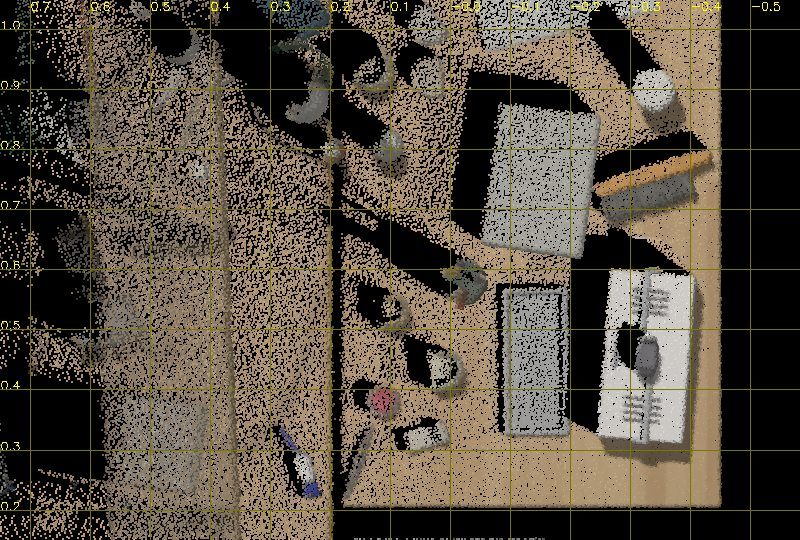

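```bash
python3 - <<'E'
from h import *
P=np.vstack([np.load(f"pics/{n}.npz")["p"].reshape(-1,3) for n in("scene0","side0")])
def rect(z0,z1,x0,x1,y0,y1):
    k=(P[:,2]>z0)&(P[:,2]<z1)&(P[:,0]>x0)&(P[:,0]<x1)&(P[:,1]>y0)&(P[:,1]<y1); Q=P[k]
    r=cv2.minAreaRect(Q[:,:2].astype(np.float32)*1000); print(len(Q),np.round(r[0],1),np.round(r[1],1),round(r[2],2),np.round(Q[:,2].mean(),4)); return Q
print("hood");rect(.070,.082,.25,.65,-.45,-.2)
print("grip");rect(.112,.122,.38,.52,-.4,-.26)
print("tray");rect(.008,.018,.28,.6,-.23,-.06)
for y in np.arange(.40,-.08,-.04):
    row=[]
    for x in np.arange(.54,.86,.04):
        k=(abs(P[:,0]-x)<.02)&(abs(P[:,1]-y)<.02)&(P[:,2]<.4)&(P[:,2]>-.1)
        z=P[k,2]; row.append("%4d/%3d"%(np.percentile(z,95)*1000,len(z)) if len(z)>3 else "   -    ")
    print("%.2f"%y,*row)
E
```

```text
hood
10391 [ 456.9 -328. ] [145.4 295.2] 85.45 0.0767
grip
509 [ 455.3 -329.3] [38. 66.] 80.22 0.1161
tray
1859 [ 431.5 -137.8] [299.6 136.1] 3.43 0.0114
0.40  214/251  215/241  213/400  212/819  215/241  222/283  223/295  215/280
0.36  212/350  211/327  211/331  211/313  212/251  210/216  211/168  211/164
0.32    6/150    6/142    6/133    6/134    8/104    6/106    6/112    8/120
0.28    5/146    6/158    6/143    6/130    6/117    6/105    7/123   10/ 97
0.24    6/167    6/161    6/155    7/114    6/104    7/121   10/128    7/ 20
0.20    6/161    5/131    5/163    5/ 97    6/ 49    5/113   93/586   97/230
0.16    7/ 77    6/ 89    6/128    6/ 46    7/ 78    5/109   60/179   57/ 73
0.12   46/ 40    5/112    7/ 99    5/ 21    6/ 83    6/165   84/393  120/129
0.08   47/464    6/163    6/  8    0/  9    6/148    6/170   77/453   89/561
0.04    5/216    6/ 60    -        5/ 80    6/149    6/136    6/134    5/148
0.00  168/609  166/323  166/130    5/181    6/ 63    6/ 78    6/ 92    6/102
-0.04  127/1022  146/1216  158/381   53/138   51/  5    -        -        -
```

```bash
cat >> h.py <<'E'
def plan(x,y,z,yaw=None):
    """yaw: desired world angle (deg) of tool y axis (mod 180)"""
    s=robot.read_state(); R=np.array(s["orientation"]); d=R.T@(np.array([x,y,z])-np.array(s["tool_pos"]))*1000
    a=np.degrees(np.arctan2(R[1,1],R[0,1])); tw=0
    if yaw is not None: tw=-((yaw-a+90)%180-90)
    print("tx %.1f ty %.1f tz %.1f twist %.1f (toolyaw %.2f)"%(*d,tw,a), "rows",np.linalg.norm(d)/41.7,abs(tw)/7.16)
E
python3 -m pendant '[{"tz":-50},{"tz":-50},{"tx":-540,"ty":-770,"tz":-50,"twist":73},{"tx":-540,"ty":-770,"tz":-50,"twist":73},{"tx":-540,"ty":-770,"tz":-50,"twist":73},{"tx":-540,"ty":-770,"tz":-50,"twist":73},{"tx":-540,"ty":-770,"tz":-50,"twist":73},{"tx":-540,"ty":-770,"tz":-50,"twist":73},{"tx":-540,"ty":-770,"tz":-50,"twist":73},{"tx":-540,"ty":-770,"tz":-50,"twist":73},{"tx":-540,"ty":-770,"tz":-50,"twist":73},{"tx":-540,"ty":-770,"tz":-50,"twist":73},{"tx":-540,"ty":-770,"tz":-50,"twist":73},{"tx":-540,"ty":-770,"tz":-50,"twist":73},{"tx":-540,"ty":-770,"tz":-50,"twist":73},{"tx":-540,"ty":-770,"tz":-50,"twist":73},{"tx":-540,"ty":-770,"tz":-50,"twist":73},{"tx":-540,"ty":-770,"tz":-50,"twist":73},{"tx":-540,"ty":-770,"tz":-50,"twist":73},{"tx":-540,"ty":-770,"tz":-50,"twist":73}]'
python3 -c "
from h import *
st();plan(.455,-.329,.28,-4)"
```

```text
t 0.15 tcp [0.2198 0.5844 0.2303] R [[-0.936, 0.352, -0.001], [0.352, 0.936, -0.002], [0.0, -0.002, -1.0]] w 0.0853 gf 0.0 F [0.5 0.7 0.6] q [ 1.141  0.309  1.635 -0.     1.2   -0.07 ]
tx -541.7 ty -772.2 tz -48.4 twist 73.4 (toolyaw 69.38) rows 22.64941479722395 10.249248608756224schema error: expected keys gripper, tx, ty, tz, twist
```

```bash
python3 -m pendant '[{"gripper":85,"tx":0,"ty":0,"tz":-50,"twist":0},{"gripper":85,"tx":0,"ty":0,"tz":-50,"twist":0},{"gripper":85,"tx":-540,"ty":-770,"tz":-50,"twist":73},{"gripper":85,"tx":-540,"ty":-770,"tz":-50,"twist":73},{"gripper":85,"tx":-540,"ty":-770,"tz":-50,"twist":73},{"gripper":85,"tx":-540,"ty":-770,"tz":-50,"twist":73},{"gripper":85,"tx":-540,"ty":-770,"tz":-50,"twist":73},{"gripper":85,"tx":-540,"ty":-770,"tz":-50,"twist":73},{"gripper":85,"tx":-540,"ty":-770,"tz":-50,"twist":73},{"gripper":85,"tx":-540,"ty":-770,"tz":-50,"twist":73},{"gripper":85,"tx":-540,"ty":-770,"tz":-50,"twist":73},{"gripper":85,"tx":-540,"ty":-770,"tz":-50,"twist":73},{"gripper":85,"tx":-540,"ty":-770,"tz":-50,"twist":73},{"gripper":85,"tx":-540,"ty":-770,"tz":-50,"twist":73},{"gripper":85,"tx":-540,"ty":-770,"tz":-50,"twist":73},{"gripper":85,"tx":-540,"ty":-770,"tz":-50,"twist":73},{"gripper":85,"tx":-540,"ty":-770,"tz":-50,"twist":73},{"gripper":85,"tx":-540,"ty":-770,"tz":-50,"twist":73},{"gripper":85,"tx":-540,"ty":-770,"tz":-50,"twist":73},{"gripper":85,"tx":-540,"ty":-770,"tz":-50,"twist":73}]'
python3 -c "
from h import *
st();plan(.455,-.329,.28,-4)"
```

```text
clock: 1.82
tool_pos: [0.4072, -0.1438, 0.2818]
orientation: [[0.064, 0.998, 0.002], [0.998, -0.064, -0.001], [-0.0, 0.002, -1.0]]
contact_force: [1.2, 0.0, 0.1]
width: 0.0846
grasp_force: 0.0
t 1.82 tcp [ 0.4072 -0.1438  0.2818] R [[0.064, 0.998, 0.002], [0.998, -0.064, -0.001], [-0.0, 0.002, -1.0]] w 0.0846 gf 0.0 F [1.2 0.  0.1] q [-0.441 -0.129  2.006  0.     1.263 -0.377]
tx -181.8 ty 59.6 tz 2.0 twist 0.3 (toolyaw -3.67) rows 4.587713297666089 0.046134844657827516
```

```bash
python3 -m pendant '[{"gripper":85,"tx":-182,"ty":60,"tz":0,"twist":0},{"gripper":85,"tx":-182,"ty":60,"tz":0,"twist":0},{"gripper":85,"tx":-182,"ty":60,"tz":0,"twist":0},{"gripper":85,"tx":-182,"ty":60,"tz":0,"twist":0},{"gripper":85,"tx":-182,"ty":60,"tz":0,"twist":0},{"gripper":85,"tx":-182,"ty":60,"tz":0,"twist":0},{"gripper":85,"tx":-182,"ty":60,"tz":0,"twist":0}]' >/dev/null
python3 - <<'E'
from h import *
st(); c,P=shot("wrist","w1.png")
Q=P.reshape(-1,3)
def rect(z0,z1,x0,x1,y0,y1):
    k=(Q[:,2]>z0)&(Q[:,2]<z1)&(Q[:,0]>x0)&(Q[:,0]<x1)&(Q[:,1]>y0)&(Q[:,1]<y1); q=Q[k][:,:2]*1000
    m=np.zeros((400,500),np.uint8); m[(q[:,0]-250).astype(int).clip(0,399),(-q[:,1]).astype(int).clip(0,499)]=1
    m=cv2.morphologyEx(m,cv2.MORPH_CLOSE,np.ones((7,7))); m=cv2.morphologyEx(m,cv2.MORPH_OPEN,np.ones((7,7)))
    n,l,s,_=cv2.connectedComponentsWithStats(m); i=1+np.argmax(s[1:,4]); p=np.argwhere(l==i).astype(np.float32)
    r=cv2.minAreaRect(p); print(len(q),(r[0][0]+250,-r[0][1]),r[1],r[2],np.median(Q[k][:,2]))
rect(.070,.082,.25,.65,-.45,-.2); rect(.110,.122,.38,.52,-.4,-.26); rect(.007,.02,.26,.64,-.23,-.06)
E
```

```text
t 2.4 tcp [ 0.4553 -0.3279  0.2809] R [[0.065, 0.998, -0.0], [0.998, -0.065, 0.001], [0.001, -0.0, -1.0]] w 0.0851 gf 0.0 F [ 0.4 -0.1 -0.4] q [-0.702  0.143  1.734  0.     1.266 -0.637]
30497 (455.5343322753906, -326.6168518066406) (291.3746337890625, 141.06423950195312) 4.438716411590576 0.07696028176150471
2034 (455.10345458984375, -326.2413635253906) (63.772117614746094, 33.823883056640625) 3.3664605617523193 0.11621591737666292
3438 (445.5, -148.0) (100.0, 245.0) 90.0 0.012471695159099266
```

View pics/w1.png

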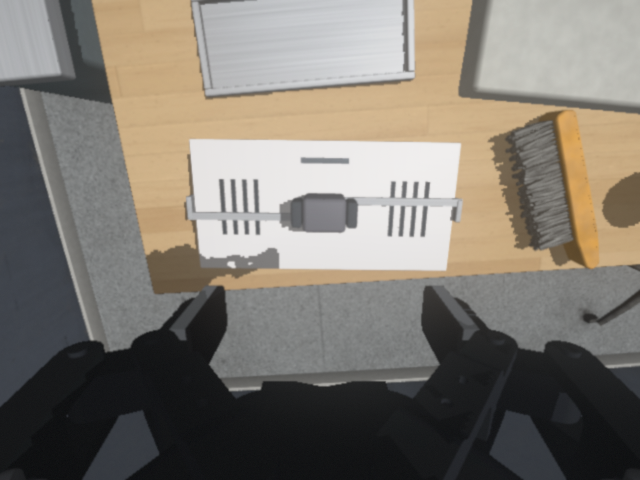

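```bash
python3 - <<'E'
from h import *
P=np.load("pics/w1.npz")["p"]
for v,us in((214,(200,230,270,283,290)),(202,(365,400,440))): print([np.round(P[v-1:v+3,u,2].max(),4) for u in us])
Q=P.reshape(-1,3)
k=(abs(Q[:,2]-.0765)<.004)&(abs(Q[:,0]-.455)<.12)&(abs(Q[:,1]+.327)<.09); q=Q[k]
b=np.round(q[:,0]/.004)
for f in (np.max,np.min):
    e=np.array([(q[b==i,0].mean(),f(q[b==i,1])) for i in np.unique(b)]); 
    p=np.polyfit(*e.T,1); r=e[:,1]-np.polyval(p,e[:,0]); g=abs(r)<.002; p=np.polyfit(*e[g].T,1); print(np.degrees(np.arctan(p[0])),np.polyval(p,.455),g.sum(),len(g))
k=(Q[:,2]>.007)&(Q[:,2]<.018)&(abs(Q[:,0]-.445)<.1)&(abs(Q[:,1]+.19)<.025); q=Q[k]; b=np.round(q[:,0]/.005)
e=np.array([(q[b==i,0].mean(),np.min(q[b==i,1])) for i in np.unique(b)]); p=np.polyfit(*e.T,1); r=e[:,1]-np.polyval(p,e[:,0]); g=abs(r)<.003; p=np.polyfit(*e[g].T,1);print("tray edge",np.degrees(np.arctan(p[0])),np.polyval(p,.445),g.sum(),len(g))
plan(.455,-.3265,.082,-3.7)
E
```

```text
[np.float64(0.0824), np.float64(0.0823), np.float64(0.083), np.float64(0.0823), np.float64(0.1095)]
[np.float64(0.0817), np.float64(0.0825), np.float64(0.0836)]
-4.490643382581247 -0.25716263301799935 61 61
-4.459379209629698 -0.39673957755696543 61 61
tray edge 0.791674024358315 -0.1960702615710744 41 41
tx -0.1 ty 0.1 tz 198.9 twist 0.0 (toolyaw -3.67) rows 4.769322419888883 0.00394540030466116
```

```bash
python3 -m pendant '[{"gripper":85,"tx":0,"ty":0,"tz":100,"twist":0.8},{"gripper":85,"tx":0,"ty":0,"tz":193,"twist":0.8},{"gripper":85,"tx":0,"ty":0,"tz":193,"twist":0.8},{"gripper":85,"tx":0,"ty":0,"tz":193,"twist":0.8},{"gripper":85,"tx":0,"ty":0,"tz":193,"twist":0.8},{"gripper":85,"tx":0,"ty":0,"tz":193,"twist":0.8},{"gripper":85,"tx":0,"ty":0,"tz":193,"twist":0.8},{"gripper":40,"tx":0,"ty":0,"tz":193,"twist":0.8},{"gripper":40,"tx":0,"ty":0,"tz":193,"twist":0.8},{"gripper":40,"tx":0,"ty":0,"tz":193,"twist":0.8},{"gripper":40,"tx":0,"ty":0,"tz":193,"twist":0.8},{"gripper":40,"tx":0,"ty":0,"tz":193,"twist":0.8},{"gripper":40,"tx":0,"ty":0,"tz":193,"twist":0.8}]' 50; python3 -m pendant '[{"gripper":40,"tx":0,"ty":0,"tz":0,"twist":0},{"gripper":40,"tx":0,"ty":0,"tz":0,"twist":0},{"gripper":40,"tx":0,"ty":0,"tz":0,"twist":0},{"gripper":40,"tx":0,"ty":0,"tz":0,"twist":0}]' 50
```

```text
clock: 3.53
tool_pos: [0.4555, -0.3282, 0.093]
orientation: [[0.076, 0.997, -0.0], [0.997, -0.076, -0.003], [-0.003, 0.0, -1.0]]
contact_force: [-6.0, 3.1, 14.6]
width: 0.0413
grasp_force: 52.7
clock: 3.87
tool_pos: [0.4555, -0.3282, 0.093]
orientation: [[0.076, 0.997, 0.0], [0.997, -0.076, -0.003], [-0.003, 0.0, -1.0]]
contact_force: [-6.4, 1.7, 15.4]
width: 0.0414
grasp_force: 52.7
```

```bash
python3 -m pendant '[{"gripper":40,"tx":0,"ty":0,"tz":-10,"twist":0},{"gripper":40,"tx":0,"ty":0,"tz":-20,"twist":0},{"gripper":40,"tx":0,"ty":0,"tz":-35,"twist":0},{"gripper":40,"tx":0,"ty":0,"tz":-50,"twist":0},{"gripper":40,"tx":0,"ty":0,"tz":-65,"twist":0},{"gripper":40,"tx":0,"ty":0,"tz":-80,"twist":0},{"gripper":40,"tx":0,"ty":0,"tz":-100,"twist":0},{"gripper":40,"tx":0,"ty":0,"tz":-100,"twist":0},{"gripper":40,"tx":0,"ty":0,"tz":-100,"twist":0}]'
python3 - <<'E'
from h import *
c,P=shot("side","s2.png"); cv2.imwrite("pics/s2c.png",c["pixels"][180:420,180:560,::-1])
plan(.665,.17,.34,85)
E
```

```text
clock: 4.62
tool_pos: [0.4566, -0.3277, 0.1901]
orientation: [[0.077, 0.997, 0.004], [0.997, -0.077, -0.003], [-0.003, 0.004, -1.0]]
contact_force: [-0.2, 0.4, -4.1]
width: 0.0412
grasp_force: 51.8
tx 511.3 ty 170.8 tz -151.6 twist -89.4 (toolyaw -4.41) rows 13.429696943648606 12.487799574223455
```

View pics/s2c.png

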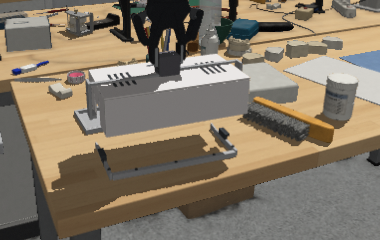

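```bash
python3 -m pendant '[{"gripper":40,"tx":0,"ty":0,"tz":-40,"twist":0},{"gripper":40,"tx":0,"ty":0,"tz":-80,"twist":0},{"gripper":40,"tx":0,"ty":0,"tz":-120,"twist":0},{"gripper":40,"tx":10,"ty":5,"tz":-150,"twist":0},{"gripper":40,"tx":45,"ty":16,"tz":-150,"twist":-6},{"gripper":40,"tx":80,"ty":29,"tz":-150,"twist":-13},{"gripper":40,"tx":115,"ty":42,"tz":-150,"twist":-20},{"gripper":40,"tx":150,"ty":55,"tz":-150,"twist":-27},{"gripper":40,"tx":185,"ty":67,"tz":-150,"twist":-34},{"gripper":40,"tx":220,"ty":80,"tz":-150,"twist":-41},{"gripper":40,"tx":255,"ty":92,"tz":-150,"twist":-48},{"gripper":40,"tx":290,"ty":105,"tz":-150,"twist":-55},{"gripper":40,"tx":325,"ty":118,"tz":-150,"twist":-62},{"gripper":40,"tx":360,"ty":130,"tz":-150,"twist":-69},{"gripper":40,"tx":395,"ty":143,"tz":-150,"twist":-76},{"gripper":40,"tx":430,"ty":156,"tz":-150,"twist":-82},{"gripper":40,"tx":465,"ty":168,"tz":-150,"twist":-88},{"gripper":40,"tx":500,"ty":181,"tz":-150,"twist":-94},{"gripper":40,"tx":514,"ty":186,"tz":-150,"twist":-94},{"gripper":40,"tx":514,"ty":186,"tz":-150,"twist":-94}]'
python3 - <<'E'
from h import *
st(); plan(.68,.172,.098,90)
c,P=shot("scene","s3.png"); 
E
```

```text
clock: 6.33
tool_pos: [0.6802, 0.176, 0.3344]
orientation: [[-1.0, 0.003, -0.004], [0.003, 1.0, 0.002], [0.004, 0.002, -1.0]]
contact_force: [-0.7, 0.2, -3.6]
width: 0.0413
grasp_force: 53.5
t 6.33 tcp [0.6802 0.176  0.3344] R [[-1.0, 0.003, -0.004], [0.003, 1.0, 0.002], [0.004, 0.002, -1.0]] w 0.0413 gf 53.533520847558975 F [-0.7  0.2 -3.6] q [ 0.19   0.396  1.311  0.003  1.439 -1.378]
tx -0.7 ty -4.4 tz 236.4 twist -0.2 (toolyaw 89.85) rows 5.669219707342537 0.021523323240288366
```

View pics/s3.png

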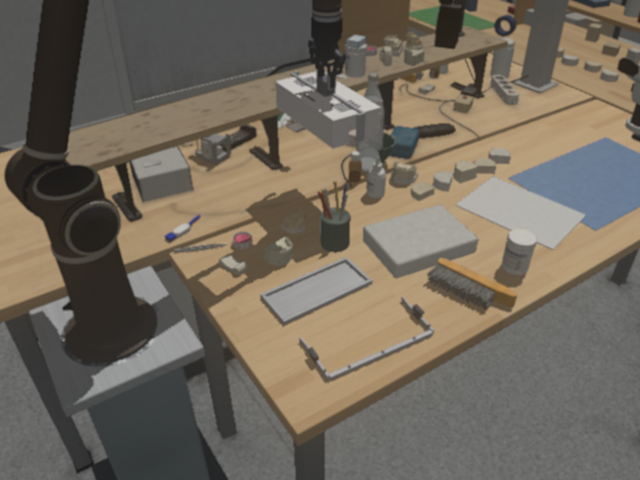

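```bash
python3 -m pendant '[{"gripper":40,"tx":0,"ty":-4,"tz":35,"twist":0},{"gripper":40,"tx":0,"ty":-4,"tz":75,"twist":0},{"gripper":40,"tx":0,"ty":-4,"tz":115,"twist":0},{"gripper":40,"tx":0,"ty":-4,"tz":155,"twist":0},{"gripper":40,"tx":0,"ty":-4,"tz":190,"twist":0},{"gripper":40,"tx":0,"ty":-4,"tz":215,"twist":0},{"gripper":40,"tx":0,"ty":-4,"tz":230,"twist":0},{"gripper":40,"tx":0,"ty":-4,"tz":235,"twist":0},{"gripper":40,"tx":0,"ty":-4,"tz":239,"twist":0},{"gripper":40,"tx":0,"ty":-4,"tz":241,"twist":0},{"gripper":40,"tx":0,"ty":-4,"tz":241,"twist":0}]'
```

```text
clock: 7.3
tool_pos: [0.6819, 0.1674, 0.0993]
orientation: [[-1.0, 0.007, 0.004], [0.007, 1.0, 0.001], [-0.004, 0.001, -1.0]]
contact_force: [0.4, 0.5, -4.1]
width: 0.0416
grasp_force: 53.5
```

```bash
python3 -m pendant '[{"gripper":40,"tx":0,"ty":0,"tz":2,"twist":0},{"gripper":40,"tx":0,"ty":0,"tz":4,"twist":0},{"gripper":40,"tx":0,"ty":0,"tz":4,"twist":0},{"gripper":40,"tx":0,"ty":0,"tz":4,"twist":0}]'; python3 -m pendant '[{"gripper":40,"tx":0,"ty":0,"tz":2,"twist":0},{"gripper":40,"tx":0,"ty":0,"tz":2,"twist":0},{"gripper":40,"tx":0,"ty":0,"tz":2,"twist":0}]'
```

```text
clock: 7.63
tool_pos: [0.6805, 0.1675, 0.0939]
orientation: [[-1.0, 0.007, 0.001], [0.007, 1.0, 0.0], [-0.001, 0.0, -1.0]]
contact_force: [0.3, -0.2, -4.0]
width: 0.0413
grasp_force: 53.5
clock: 7.88
tool_pos: [0.6807, 0.1676, 0.0931]
orientation: [[-1.0, 0.007, 0.001], [0.007, 1.0, 0.0], [-0.001, 0.0, -1.0]]
contact_force: [-4.9, 0.9, 5.4]
width: 0.0414
grasp_force: 54.8
```

```bash
python3 -m pendant '[{"gripper":85,"tx":0,"ty":0,"tz":-1,"twist":0},{"gripper":85,"tx":0,"ty":0,"tz":-1,"twist":0},{"gripper":85,"tx":0,"ty":0,"tz":-1,"twist":0},{"gripper":85,"tx":0,"ty":0,"tz":-1,"twist":0},{"gripper":85,"tx":0,"ty":0,"tz":-1,"twist":0},{"gripper":85,"tx":0,"ty":0,"tz":-1,"twist":0},{"gripper":85,"tx":0,"ty":0,"tz":-40,"twist":0},{"gripper":85,"tx":0,"ty":0,"tz":-80,"twist":0},{"gripper":85,"tx":0,"ty":0,"tz":-120,"twist":0},{"gripper":85,"tx":0,"ty":0,"tz":-160,"twist":0},{"gripper":85,"tx":0,"ty":0,"tz":-210,"twist":0},{"gripper":85,"tx":0,"ty":0,"tz":-210,"twist":0},{"gripper":85,"tx":20,"ty":-20,"tz":-210,"twist":0}]'; python3 -m pendant '[{"gripper":85,"tx":260,"ty":-348,"tz":0,"twist":0},{"gripper":85,"tx":260,"ty":-348,"tz":0,"twist":0},{"gripper":85,"tx":260,"ty":-348,"tz":0,"twist":0},{"gripper":85,"tx":260,"ty":-348,"tz":0,"twist":0},{"gripper":85,"tx":260,"ty":-348,"tz":0,"twist":0},{"gripper":85,"tx":260,"ty":-348,"tz":0,"twist":0},{"gripper":85,"tx":260,"ty":-348,"tz":0,"twist":0},{"gripper":85,"tx":260,"ty":-348,"tz":0,"twist":0},{"gripper":85,"tx":260,"ty":-348,"tz":0,"twist":0},{"gripper":85,"tx":260,"ty":-348,"tz":0,"twist":0},{"gripper":85,"tx":260,"ty":-348,"tz":0,"twist":0},{"gripper":85,"tx":260,"ty":-348,"tz":0,"twist":0},{"gripper":85,"tx":260,"ty":-348,"tz":0,"twist":0},{"gripper":85,"tx":260,"ty":-348,"tz":0,"twist":0}]'
python3 - <<'E'
from h import *
st()
c,P=shot("wrist","w4.png")
E
```

```text
clock: 8.97
tool_pos: [0.6655, 0.1506, 0.3082]
orientation: [[-1.0, 0.005, 0.015], [0.005, 1.0, 0.004], [-0.015, 0.004, -1.0]]
contact_force: [-0.3, -1.4, 0.5]
width: 0.0852
grasp_force: 0.0
clock: 10.13
tool_pos: [0.3982, -0.1983, 0.3015]
orientation: [[-1.0, 0.007, 0.001], [0.007, 1.0, 0.0], [-0.001, 0.0, -1.0]]
contact_force: [0.2, -0.5, 0.4]
width: 0.0848
grasp_force: 0.0
t 10.13 tcp [ 0.3982 -0.1983  0.3015] R [[-1.0, 0.007, 0.001], [0.007, 1.0, 0.0], [-0.001, 0.0, -1.0]] w 0.0848 gf 0.0 F [ 0.2 -0.5  0.4] q [-5.610e-01 -1.160e-01  1.954e+00  1.000e-03  1.303e+00 -2.124e+00]
```

View pics/w4.png

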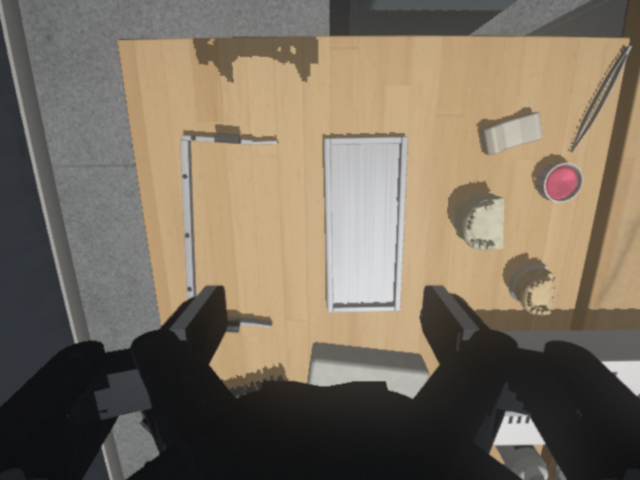

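The wrist view shows the dock U with its back bar at (187,220) and rails at rows 140 and 322. The tray spans (325–407, 137–310). The casts are at (512,132), (485,222) and (535,290), and the puck is at (562,182). Next: dock, tray and cast poses.

```bash
python3 - <<'E'
from h import *
d=np.load("pics/w4.npz"); P=d["p"]
def pts(u0,u1,v0,v1,z0,z1):
    q=P[v0:v1,u0:u1].reshape(-1,3); return q[(q[:,2]>z0)&(q[:,2]<z1)]
def line(q,ax,f,n=.004,t=.002):
    b=np.round(q[:,ax]/n); e=np.array([(q[b==i,ax].mean(),f(q[b==i,1-ax])) for i in np.unique(b)])
    p=np.polyfit(*e.T,1)
    for _ in range(3):
        g=abs(e[:,1]-np.polyval(p,e[:,0]))<t; p=np.polyfit(*e[g].T,1)
    return p,g.sum(),len(g)
# bench noise floor
print("bench z",np.nanmedian(P[60:100,350:450,2]))
q=pts(175,200,160,280,.007,.03); print("stop top z",np.median(q[:,2]))
for f in(np.max,np.min,np.median): p,a,b=line(q,0,f); print("stop y=",f.__name__,np.polyval(p,[.34,.455]),"deg",np.degrees(np.arctan(p[0])),a,b)
for nm,w in dict(railnear=(205,278,120,160),railfar=(245,272,312,330)).items():
    q=pts(*w,.007,.019)
    for f in(np.max,np.min): p,a,b=line(q,1,f); print(nm,f.__name__,"x at y=-.33,-.3:",np.polyval(p,[-.33,-.30]),np.degrees(np.arctan(p[0])),a,b)
q=pts(310,420,125,325,.008,.02)
for f in(np.max,np.min): p,a,b=line(q,0,f); print("tray y",f.__name__,np.polyval(p,.445),np.degrees(np.arctan(p[0])),a,b)
for f in(np.max,np.min): p,a,b=line(q,1,f); print("tray x",f.__name__,np.polyval(p,-.145),np.degrees(np.arctan(p[0])),a,b)
for nm,w,z in(("c",(470,560,100,165),.008),("b",(440,520,180,265),.008),("a",(500,570,245,325),.008),("puck",(530,595,150,215),.008)):
    q=pts(*w,z,.07); r=cv2.minAreaRect((q[:,:2]*1000).astype(np.float32)); print(nm,np.round(r[0],1),np.round(r[1],1),round(r[2],1),"zmax",q[:,2].max())
cv2.imwrite("pics/w4c.png",cv2.resize(d["rgb"][90:330,430:620,::-1],None,fx=3,fy=2.5,interpolation=cv2.INTER_CUBIC) if 0 else cv2.resize(d["rgb"][90:330,430:620,::-1],None,fx=2.5,fy=2.5,interpolation=cv2.INTER_CUBIC))
E
```

```text
bench z 0.0007320956280401081
stop top z 0.012713210036029265
stop y= max [-0.37076908 -0.37950286] deg -4.343042991027009 43 43
stop y= min [-0.38056402 -0.38920429] deg -4.296719665412303 42 43
stop y= median [-0.37494154 -0.38354459] deg -4.278278675955915 42 43
railnear max x at y=-.33,-.3: [0.32881419 0.33032784] 2.8883988335818405 16 16
railnear min x at y=-.33,-.3: [0.3235955  0.32608512] 4.74395219151611 16 16
railfar max x at y=-.33,-.3: [0.58356795 0.58835479] 9.065767533513315 11 11
railfar min x at y=-.33,-.3: [0.57679505 0.58409369] 13.673721814340752 11 11
tray y max -0.09113837156506803 0.6675878059350863 62 62
tray y min -0.1959346139205078 0.7873498774931329 62 62
tray x max 0.56821397670782 -0.7565091169717678 28 28
tray x min 0.32524342064253825 -0.6672562945203653 27 28
c [322.9  55.5] [109.9  58.3] 81.9 zmax 0.025408417443628317
b [434.1   4.9] [69.  54.1] 7.4 zmax 0.050513651080891564
a [503.1  85.2] [123.5  60.6] 27.0 zmax 0.05101214719193853
puck [381.5 110.3] [51.5 50. ] 67.6 zmax 0.023853842636216815
```

View pics/w4c.png

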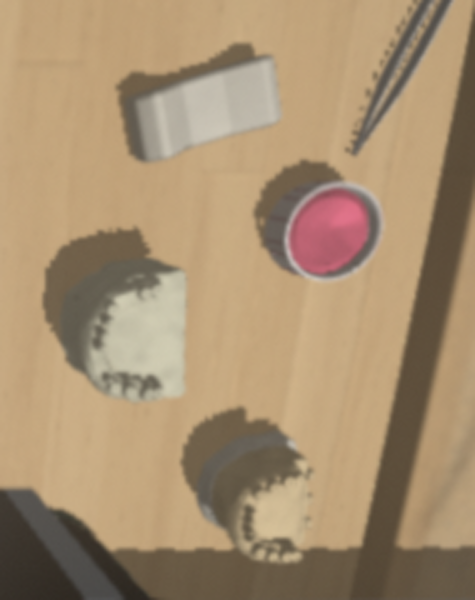

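```bash
python3 -m pendant '[{"gripper":40,"tx":-47,"ty":104,"tz":60,"twist":-1.1},{"gripper":40,"tx":-47,"ty":104,"tz":120,"twist":-1.1},{"gripper":40,"tx":-47,"ty":104,"tz":240,"twist":-1.1},{"gripper":40,"tx":-47,"ty":104,"tz":240,"twist":-1.1},{"gripper":40,"tx":-47,"ty":104,"tz":240,"twist":-1.1},{"gripper":40,"tx":-47,"ty":104,"tz":240,"twist":-1.1},{"gripper":40,"tx":-47,"ty":104,"tz":240,"twist":-1.1},{"gripper":40,"tx":-47,"ty":104,"tz":240,"twist":-1.1},{"gripper":40,"tx":-47,"ty":104,"tz":270,"twist":-1.1},{"gripper":40,"tx":-47,"ty":104,"tz":270,"twist":-1.1},{"gripper":40,"tx":-47,"ty":104,"tz":270,"twist":-1.1}]' 30
python3 -c "
from h import *
plan(.4461,-.0945,.008,90.73)
c,P=shot('wrist','w5.png')
q=P.reshape(-1,3);k=(q[:,2]>.009)&(q[:,2]<.018)&(abs(q[:,1]+.0945)<.02)&(abs(q[:,0]-.40)<.06);print(k.sum(),np.percentile(q[k,1],[2,50,98]),np.median(q[k,0]))"
```

```text
clock: 11.1
tool_pos: [0.4452, -0.0943, 0.0314]
orientation: [[-1.0, -0.013, -0.002], [-0.013, 1.0, 0.001], [0.002, 0.001, -1.0]]
contact_force: [0.3, -0.4, 0.2]
width: 0.04
grasp_force: 0.0
tx -1.0 ty -0.2 tz 23.4 twist 0.0 (toolyaw 90.76) rows 0.5618695151672776 0.004811511177171575
3983 [-0.09884882 -0.09473818 -0.09070179] 0.39152763481758524
```

```bash
python3 -m pendant '[{"gripper":40,"tx":0,"ty":0,"tz":15,"twist":0},{"gripper":40,"tx":0,"ty":0,"tz":23,"twist":0},{"gripper":40,"tx":0,"ty":0,"tz":23,"twist":0},{"gripper":0,"tx":0,"ty":0,"tz":23,"twist":0},{"gripper":0,"tx":0,"ty":0,"tz":23,"twist":0},{"gripper":0,"tx":0,"ty":0,"tz":23,"twist":0},{"gripper":0,"tx":0,"ty":0,"tz":23,"twist":0},{"gripper":0,"tx":0,"ty":0,"tz":23,"twist":0}]' 30
python3 -c "
from h import *
plan(.4685,-.158,.008,85.65);plan(.4594,-.2777,.008,85.65)"
```

```text
clock: 11.82
tool_pos: [0.4462, -0.0952, 0.0093]
orientation: [[-1.0, -0.012, 0.001], [-0.012, 1.0, -0.0], [-0.001, -0.0, -1.0]]
contact_force: [-0.9, 0.6, 6.3]
width: 0.0064
grasp_force: 30.1
tx -21.5 ty -63.0 tz 1.4 twist 5.0 (toolyaw 90.69) rows 1.5980330560500564 0.7036433579333252
tx -11.0 ty -182.6 tz 1.4 twist 5.0 (toolyaw 90.69) rows 4.387680801837124 0.7036433579333252
```

```bash
python3 -m pendant '[{"gripper":0,"tx":-4,"ty":-10,"tz":0,"twist":1},{"gripper":0,"tx":-8,"ty":-22,"tz":0,"twist":2},{"gripper":0,"tx":-12,"ty":-34,"tz":0,"twist":3},{"gripper":0,"tx":-17,"ty":-48,"tz":0,"twist":4},{"gripper":0,"tx":-21.5,"ty":-62,"tz":0,"twist":5},{"gripper":0,"tx":-21.5,"ty":-63,"tz":0,"twist":5},{"gripper":0,"tx":-21.5,"ty":-63,"tz":0,"twist":5}]'
python3 - <<'E'
from h import *
c,P=shot('wrist','w6.png'); q=P.reshape(-1,3); st()
from numpy import *
def line(q,ax,f,n=.004,t=.002):
    b=round(q[:,ax]/n); e=array([(q[b==i,ax].mean(),f(q[b==i,1-ax])) for i in unique(b)])
    p=polyfit(*e.T,1)
    for _ in range(3):
        g=abs(e[:,1]-polyval(p,e[:,0]))<t; p=polyfit(*e[g].T,1)
    return p,g.sum(),len(g)
k=(q[:,2]>.009)&(q[:,2]<.018)&(abs(q[:,1]+.158)<.02)&(abs(q[:,0]-.38)<.05)
p,a,b=line(q[k],0,max);print("rim outer y",polyval(p,.4685),degrees(arctan(p[0])),a,b)
k=(q[:,2]>.009)&(q[:,2]<.018)&(abs(q[:,1]+.20)<.03)&(abs(q[:,0]-.35)<.012)
print("near end x at y=-.2",[ (polyval(line(q[k],1,f)[0],-.2)) for f in(min,max)])
E
```

```text
clock: 12.4
tool_pos: [0.4689, -0.1582, 0.0093]
orientation: [[-0.997, 0.076, 0.002], [0.076, 0.997, -0.0], [-0.002, -0.0, -1.0]]
contact_force: [-0.3, 1.8, 6.7]
width: 0.0061
grasp_force: 30.4
t 12.45 tcp [ 0.4689 -0.1582  0.0094] R [[-0.997, 0.076, 0.002], [0.076, 0.997, -0.001], [-0.002, -0.001, -1.0]] w 0.0066 gf 30.338823795318604 F [-0.1  0.   6. ] q [-0.414  0.401  2.057  0.     0.681 -1.909]
rim outer y -0.15363913087482986 -5.072564627810493 20 21
near end x at y=-.2 [np.float64(0.34648833236310483), np.float64(0.35115461239100126)]
```

```bash
python3 -m pendant '[{"gripper":0,"tx":1,"ty":-12,"tz":0,"twist":0},{"gripper":0,"tx":1,"ty":-24,"tz":0,"twist":0},{"gripper":0,"tx":1,"ty":-36,"tz":0,"twist":0},{"gripper":0,"tx":1,"ty":-48,"tz":0,"twist":0},{"gripper":0,"tx":1,"ty":-60,"tz":0,"twist":0},{"gripper":0,"tx":1,"ty":-70,"tz":0,"twist":0},{"gripper":0,"tx":1,"ty":-70,"tz":0,"twist":0}]'
python3 - <<'E'
from h import *
c,P=shot('wrist','w7.png'); st(); plan(.4594,-.2777,.009,85.65)
E
```

```text
clock: 13.03
tool_pos: [0.462, -0.2278, 0.0093]
orientation: [[-0.997, 0.077, 0.001], [0.077, 0.997, 0.001], [-0.001, 0.001, -1.0]]
contact_force: [-1.0, 2.5, 8.2]
width: 0.0063
grasp_force: 30.6
t 13.08 tcp [ 0.4621 -0.2278  0.0093] R [[-0.997, 0.076, 0.001], [0.076, 0.997, -0.0], [-0.001, -0.0, -1.0]] w 0.0064 gf 30.556771159172058 F [-1.   1.5  7. ] q [-5.430e-01  4.300e-01  2.009e+00  1.000e-03  7.010e-01 -2.038e+00]
tx -1.1 ty -50.0 tz 0.3 twist -0.0 (toolyaw 85.64) rows 1.1989399834669299 0.0014487394231464071
```

View pics/w7.png

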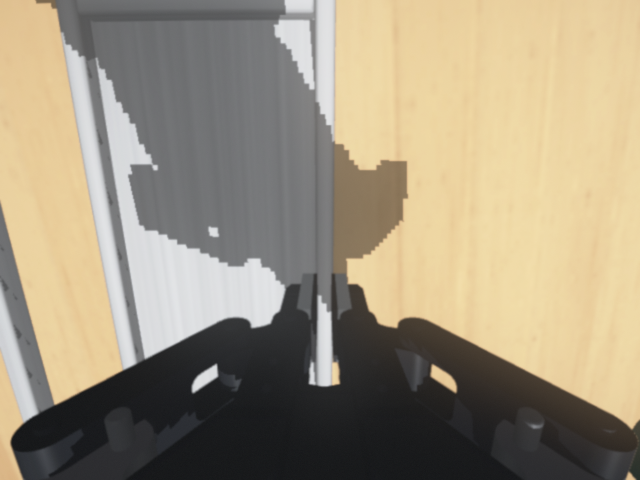

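The tray rim is pinched at (325,330) and sliding freely, with the stop at lower left. I'll push it home.

```bash
python3 -m pendant '[{"gripper":0,"tx":0,"ty":-12,"tz":0,"twist":0},{"gripper":0,"tx":0,"ty":-24,"tz":0,"twist":0},{"gripper":0,"tx":0,"ty":-36,"tz":0,"twist":0},{"gripper":0,"tx":0,"ty":-44,"tz":0,"twist":0},{"gripper":0,"tx":0,"ty":-48,"tz":0,"twist":0},{"gripper":0,"tx":0,"ty":-50,"tz":0,"twist":0},{"gripper":0,"tx":0,"ty":-50,"tz":0,"twist":0}]'; python3 -m pendant '[{"gripper":0,"tx":0,"ty":-2,"tz":0,"twist":0},{"gripper":0,"tx":0,"ty":-3,"tz":0,"twist":0},{"gripper":0,"tx":0,"ty":-3,"tz":0,"twist":0}]'
```

```text
clock: 13.67
tool_pos: [0.458, -0.2754, 0.0093]
orientation: [[-0.997, 0.077, -0.0], [0.077, 0.997, 0.004], [0.0, 0.004, -1.0]]
contact_force: [0.5, 7.0, 10.2]
width: 0.0063
grasp_force: 30.9
clock: 13.92
tool_pos: [0.4577, -0.2776, 0.0093]
orientation: [[-0.997, 0.077, -0.0], [0.077, 0.997, 0.005], [0.001, 0.005, -1.0]]
contact_force: [0.6, 8.8, 10.5]
width: 0.0063
grasp_force: 31.0
```

```bash
python3 -m pendant '[{"gripper":0,"tx":0,"ty":-3,"tz":0,"twist":0},{"gripper":0,"tx":0,"ty":-3,"tz":0,"twist":0},{"gripper":0,"tx":0,"ty":-3,"tz":0,"twist":0}]'
python3 -c "
from h import *
c,P=shot('wrist','w8.png')
cv2.imwrite('pics/w8c.png',cv2.resize(c['pixels'][0:360,0:360,::-1],None,fx=1.5,fy=1.5))"
```

```text
clock: 14.17
tool_pos: [0.4577, -0.2788, 0.0093]
orientation: [[-0.997, 0.078, -0.001], [0.078, 0.997, 0.008], [0.001, 0.008, -1.0]]
contact_force: [1.9, 15.1, 13.0]
width: 0.0062
grasp_force: 31.3
```

View pics/w8c.png

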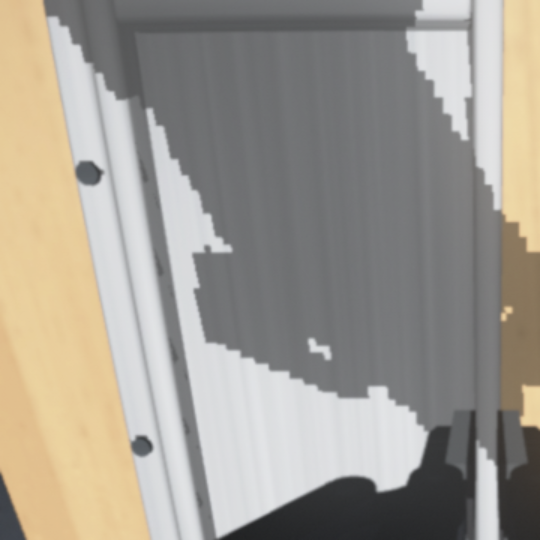

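```bash
python3 -m pendant '[{"gripper":40,"tx":0,"ty":3,"tz":0,"twist":0},{"gripper":40,"tx":0,"ty":3,"tz":0,"twist":0},{"gripper":40,"tx":0,"ty":3,"tz":0,"twist":0},{"gripper":40,"tx":0,"ty":3,"tz":-40,"twist":0},{"gripper":85,"tx":0,"ty":3,"tz":-80,"twist":0},{"gripper":85,"tx":0,"ty":3,"tz":-120,"twist":0},{"gripper":85,"tx":62,"ty":305,"tz":-271,"twist":0},{"gripper":85,"tx":62,"ty":305,"tz":-271,"twist":0},{"gripper":85,"tx":62,"ty":305,"tz":-271,"twist":0},{"gripper":85,"tx":62,"ty":305,"tz":-271,"twist":0},{"gripper":85,"tx":62,"ty":305,"tz":-271,"twist":0},{"gripper":85,"tx":62,"ty":305,"tz":-271,"twist":0},{"gripper":85,"tx":62,"ty":305,"tz":-271,"twist":0},{"gripper":85,"tx":62,"ty":305,"tz":-271,"twist":0},{"gripper":85,"tx":62,"ty":305,"tz":-271,"twist":0},{"gripper":85,"tx":62,"ty":305,"tz":-271,"twist":0},{"gripper":85,"tx":62,"ty":305,"tz":-271,"twist":0},{"gripper":85,"tx":62,"ty":305,"tz":-271,"twist":0}]'
python3 -c "
from h import *
c,P=shot('wrist','w9.png')"
```

```text
clock: 15.72
tool_pos: [0.4179, 0.0243, 0.2781]
orientation: [[-0.997, 0.076, -0.002], [0.076, 0.997, -0.001], [0.002, -0.001, -1.0]]
contact_force: [-0.1, -0.7, -0.4]
width: 0.085
grasp_force: 0.0
```

View pics/w9.png

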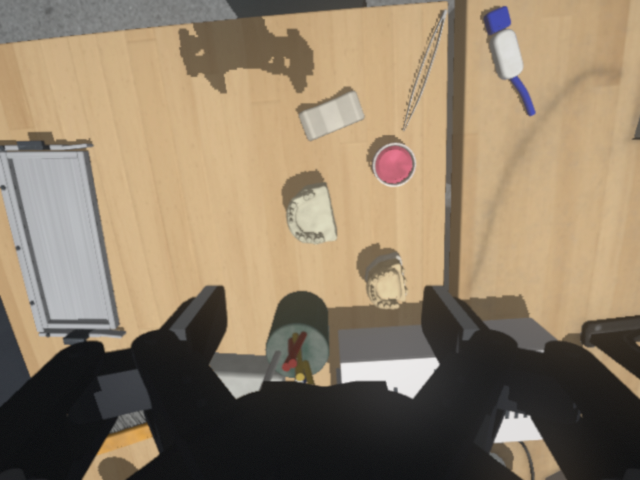

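Wrist view: green cast at (312,215), cream cast at (386,280), puck at (393,163). The small grey block at (331,115) is too narrow to be a cast, so two casts are present. The tray sits in the dock on the left.

```bash
cat > m.py <<'E'
from h import *
def meas(f):
    P=np.load(f)["p"]; q=P.reshape(-1,3)
    for nm,(x,y) in dict(b=(.434,.01),a=(.505,.085)).items():
        k=(abs(q[:,0]-x)<.055)&(abs(q[:,1]-y)<.055)
        for z0,z1 in((.007,.06),(.016,.035),(.035,.06)):
            p=q[k&(q[:,2]>z0)&(q[:,2]<z1)]
            if len(p)<20: continue
            m=np.zeros((300,300),np.uint8); ij=((p[:,:2]-[x-.15,y-.15])*1000).astype(int); m[ij[:,0],ij[:,1]]=1
            m=cv2.morphologyEx(m,cv2.MORPH_CLOSE,np.ones((5,5))); m=cv2.morphologyEx(m,cv2.MORPH_OPEN,np.ones((3,3))); n,l,s,_=cv2.connectedComponentsWithStats(m); i=1+np.argmax(s[1:,4])
            r=cv2.minAreaRect(np.argwhere(l==i).astype(np.float32)); print(nm,z0,z1,len(p),np.round([r[0][0]+1000*(x-.15),r[0][1]+1000*(y-.15)],1),np.round(r[1],1),"ang",round(r[2],1),"zmax",p[:,2].max().round(4))
meas("pics/w9.npz") if __name__=="__main__" else 0
E
python3 m.py; python3 - <<'E'
import numpy as np,cv2
im=np.load("pics/w9.npz")["rgb"]
a=cv2.resize(im[165:265,260:360,::-1],None,fx=4,fy=4,interpolation=cv2.INTER_CUBIC); b=cv2.resize(im[235:335,335:435,::-1],None,fx=4,fy=4,interpolation=cv2.INTER_CUBIC)
cv2.imwrite("pics/w9c.png",np.hstack([a,b]))
E
```

```text
b 0.007 0.06 2379 [433.7   5.1] [69.2 55.6] ang 7.1 zmax 0.0502
b 0.016 0.035 135 [435.   31.5] [3. 4.] ang 90.0 zmax 0.035
b 0.035 0.06 2193 [434.4   4.7] [68.  54.6] ang 7.1 zmax 0.0502
a 0.007 0.06 1864 [529.   94.7] [57.8 53.6] ang 6.9 zmax 0.0507
a 0.016 0.035 417 [527.7 112.8] [54.3 18.8] ang 16.3 zmax 0.035
a 0.035 0.06 1238 [530.8  89.7] [54.7 43.4] ang 5.2 zmax 0.0507
```

View pics/w9c.png

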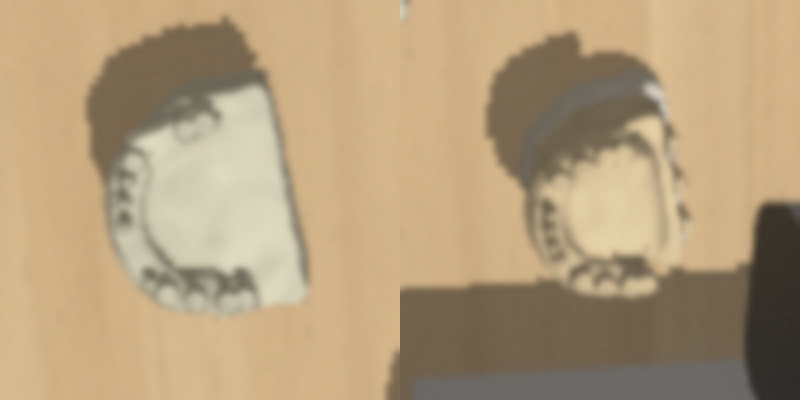

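```bash
python3 - <<'E'
from h import *
plan(.434,.005,.012,97.1); 
E
```

```text
tx -18.2 ty -17.6 tz 265.9 twist -11.5 (toolyaw 85.58) rows 6.40470645838527 1.6092542763778892
```

```bash
python3 -m pendant '[{"gripper":85,"tx":-18,"ty":-18,"tz":40,"twist":-11.5},{"gripper":85,"tx":-18,"ty":-18,"tz":80,"twist":-11.5},{"gripper":85,"tx":-18,"ty":-18,"tz":120,"twist":-11.5},{"gripper":85,"tx":-18,"ty":-18,"tz":160,"twist":-11.5},{"gripper":85,"tx":-18,"ty":-18,"tz":200,"twist":-11.5},{"gripper":85,"tx":-18,"ty":-18,"tz":240,"twist":-11.5},{"gripper":85,"tx":-18,"ty":-18,"tz":266,"twist":-11.5},{"gripper":85,"tx":-18,"ty":-18,"tz":266,"twist":-11.5},{"gripper":85,"tx":-18,"ty":-18,"tz":266,"twist":-11.5},{"gripper":40,"tx":-18,"ty":-18,"tz":266,"twist":-11.5},{"gripper":40,"tx":-18,"ty":-18,"tz":266,"twist":-11.5},{"gripper":40,"tx":-18,"ty":-18,"tz":266,"twist":-11.5},{"gripper":40,"tx":-18,"ty":-18,"tz":266,"twist":-11.5},{"gripper":40,"tx":-18,"ty":-18,"tz":266,"twist":-11.5},{"gripper":40,"tx":-18,"ty":-18,"tz":266,"twist":-11.5}]' 30
python3 -m pendant '[{"gripper":40,"tx":0,"ty":0,"tz":-30,"twist":0},{"gripper":40,"tx":0,"ty":0,"tz":-60,"twist":0},{"gripper":40,"tx":0,"ty":0,"tz":-90,"twist":0},{"gripper":40,"tx":0,"ty":0,"tz":-120,"twist":0},{"gripper":40,"tx":0,"ty":0,"tz":-120,"twist":0},{"gripper":40,"tx":0,"ty":0,"tz":-120,"twist":0}]'
python3 - <<'E'
from h import *
t=np.radians(-4.35); yv=np.array([np.cos(t),np.sin(t)])
for s in(-.055,.055):
    p=np.array([.4557,-.3266])+s*yv; print(s,p); plan(*p,.10,85.65)
E
```

```text
clock: 17.02
tool_pos: [0.4373, 0.0062, 0.0158]
orientation: [[-0.992, -0.125, 0.005], [-0.125, 0.992, -0.0], [-0.005, -0.001, -1.0]]
contact_force: [-0.4, -0.4, 5.3]
width: 0.0497
grasp_force: 30.3
clock: 17.52
tool_pos: [0.4374, 0.0061, 0.1365]
orientation: [[-0.992, -0.125, 0.008], [-0.125, 0.992, -0.001], [-0.008, -0.002, -1.0]]
contact_force: [0.4, 0.5, -2.0]
width: 0.0494
grasp_force: 33.0
-0.055 [ 0.40085844 -0.32242831]
tx 77.8 ty -321.3 tz 36.5 twist 11.6 (toolyaw 97.21) rows 7.975436804723408 1.6139236459990645
0.055 [ 0.51054156 -0.33077169]
tx -30.0 ty -343.3 tz 37.4 twist 11.6 (toolyaw 97.21) rows 8.312948727942825 1.6139236459990645
```

```bash
python3 -m pendant '[{"gripper":40,"tx":8,"ty":-32,"tz":0,"twist":2},{"gripper":40,"tx":16,"ty":-64,"tz":0,"twist":5},{"gripper":40,"tx":24,"ty":-96,"tz":0,"twist":8},{"gripper":40,"tx":32,"ty":-128,"tz":0,"twist":11.6},{"gripper":40,"tx":40,"ty":-160,"tz":0,"twist":11.6},{"gripper":40,"tx":48,"ty":-192,"tz":0,"twist":11.6},{"gripper":40,"tx":56,"ty":-224,"tz":0,"twist":11.6},{"gripper":40,"tx":64,"ty":-256,"tz":0,"twist":11.6},{"gripper":40,"tx":72,"ty":-288,"tz":0,"twist":11.6},{"gripper":40,"tx":79.7,"ty":-320,"tz":20,"twist":11.6},{"gripper":40,"tx":79.7,"ty":-320,"tz":50,"twist":11.6},{"gripper":40,"tx":79.7,"ty":-320,"tz":80,"twist":11.6},{"gripper":40,"tx":79.7,"ty":-320,"tz":100,"twist":11.6},{"gripper":40,"tx":79.7,"ty":-320,"tz":108,"twist":11.6},{"gripper":40,"tx":79.7,"ty":-320,"tz":112,"twist":11.6},{"gripper":40,"tx":79.7,"ty":-320,"tz":114,"twist":11.6},{"gripper":40,"tx":79.7,"ty":-320,"tz":114,"twist":11.6}]'; python3 -c "
from h import *
st();plan(.399,-.321,.021,85.65)"
```

```text
clock: 18.93
tool_pos: [0.3934, -0.3189, 0.0198]
orientation: [[-0.997, 0.076, -0.006], [0.076, 0.997, 0.005], [0.007, 0.005, -1.0]]
contact_force: [-3.4, 2.6, 2.9]
width: 0.0499
grasp_force: 33.1
t 18.93 tcp [ 0.3934 -0.3189  0.0198] R [[-0.997, 0.076, -0.006], [0.076, 0.997, 0.005], [0.007, 0.005, -1.0]] w 0.0499 gf 33.095566486153984 F [-3.4  2.6  2.9] q [-7.670e-01  4.020e-01  2.022e+00 -1.000e-03  7.250e-01 -2.261e+00]
tx -5.8 ty -1.6 tz -1.3 twist 0.0 (toolyaw 85.65) rows 0.14687696108491682 0.00026518476238054163
```

```bash
python3 -m pendant '[{"gripper":66,"tx":0,"ty":0,"tz":0,"twist":0},{"gripper":66,"tx":0,"ty":0,"tz":0,"twist":0},{"gripper":66,"tx":0,"ty":0,"tz":0,"twist":0},{"gripper":66,"tx":0,"ty":0,"tz":-10,"twist":0},{"gripper":66,"tx":0,"ty":0,"tz":-40,"twist":0},{"gripper":85,"tx":0,"ty":0,"tz":-80,"twist":0},{"gripper":85,"tx":0,"ty":0,"tz":-120,"twist":0},{"gripper":85,"tx":0,"ty":0,"tz":-200,"twist":0},{"gripper":85,"tx":0,"ty":0,"tz":-200,"twist":0},{"gripper":85,"tx":0,"ty":0,"tz":-200,"twist":0}]'; python3 -c "
from h import *
plan(.50,.06,.22,97)"
```

```text
clock: 19.77
tool_pos: [0.4007, -0.3256, 0.2297]
orientation: [[-0.997, 0.077, 0.014], [0.077, 0.997, -0.013], [-0.015, -0.012, -1.0]]
contact_force: [0.7, -1.6, 0.7]
width: 0.0847
grasp_force: 0.0
tx -69.4 ty 392.2 tz 6.0 twist -11.4 (toolyaw 85.60) rows 9.551998104830018 1.592548704487889
```

```bash
python3 -m pendant '[{"gripper":85,"tx":-27,"ty":419,"tz":-20,"twist":-11.5},{"gripper":85,"tx":-27,"ty":419,"tz":-20,"twist":-11.5},{"gripper":85,"tx":-27,"ty":419,"tz":-20,"twist":-11.5},{"gripper":85,"tx":-27,"ty":419,"tz":-20,"twist":-11.5},{"gripper":85,"tx":-27,"ty":419,"tz":-20,"twist":-11.5},{"gripper":85,"tx":-27,"ty":419,"tz":-20,"twist":-11.5},{"gripper":85,"tx":-27,"ty":419,"tz":-20,"twist":-11.5},{"gripper":85,"tx":-27,"ty":419,"tz":-20,"twist":-11.5},{"gripper":85,"tx":-27,"ty":419,"tz":-20,"twist":-11.5},{"gripper":85,"tx":-27,"ty":419,"tz":-20,"twist":-11.5},{"gripper":85,"tx":-27,"ty":419,"tz":-20,"twist":-11.5},{"gripper":85,"tx":-27,"ty":419,"tz":-20,"twist":-11.5},{"gripper":85,"tx":-27,"ty":419,"tz":-20,"twist":-11.5}]' >/dev/null; python3 - <<'E'
from h import *
st(); c,P=shot("wrist","w10.png"); q=P.reshape(-1,3)
k=(q[:,0]>.45)&(q[:,0]<.60)&(q[:,1]>.03)&(q[:,1]<.16)
for z0,z1 in((.006,.06),(.006,.02),(.016,.034),(.036,.06)):
    p=q[k&(q[:,2]>z0)&(q[:,2]<z1)]; m=np.zeros((200,200),np.uint8); ij=((p[:,:2]-[.43,0])*1000).astype(int); m[ij[:,0],ij[:,1]]=1
    m=cv2.morphologyEx(m,cv2.MORPH_CLOSE,np.ones((5,5))); m=cv2.morphologyEx(m,cv2.MORPH_OPEN,np.ones((3,3))); n,l,s,_=cv2.connectedComponentsWithStats(m)
    for i in range(1,n):
        if s[i,4]>150:
            a=np.argwhere(l==i).astype(np.float32); r=cv2.minAreaRect(a); print(z0,z1,s[i,4],np.round([r[0][0]+430,r[0][1]],1),np.round(r[1],1),round(r[2],1),"x",a[:,0].min()+430,a[:,0].max()+430,"y",a[:,1].min(),a[:,1].max())
I=c["pixels"][:,:,::-1]; cv2.imwrite("pics/w10c.png",I[130:430,160:520])
E
```

```text
t 20.85 tcp [0.4549 0.0945 0.2395] R [[-0.992, -0.125, 0.0], [-0.125, 0.992, -0.001], [-0.0, -0.001, -1.0]] w 0.085 gf 0.0 F [ 1.  -0.3 -0.2] q [ 1.120e-01 -1.600e-02  1.989e+00 -1.000e-03  1.169e+00 -1.584e+00]
0.006 0.06 2647 [530.   95.6] [60.  53.2] 4.1 x 499.0 559.0 y 69.0 124.0
0.006 0.02 158 [503.  106.2] [29.4 12. ] 74.4 x 499.0 512.0 y 91.0 119.0
0.016 0.034 508 [527.7 113.3] [55.5 20.2] 17.4 x 503.0 555.0 y 96.0 123.0
0.036 0.06 1915 [531.5  90.2] [56.3 42. ] 3.6 x 503.0 559.0 y 69.0 112.0
```

View pics/w10c.png

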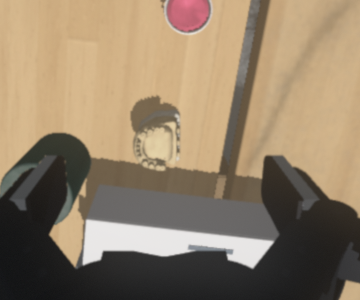

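The cream cast is at crop (157,140), clear of the hood (below it) and the pot (left). Next I'll grasp it.

```bash
python3 -c "
from h import *
plan(.530,.094,.014,96)"
```

```text
tx -74.7 ty -8.9 tz 225.3 twist 1.1 (toolyaw 97.08) rows 5.695835445511904 0.151432107061501
```

```bash
python3 -m pendant '[{"gripper":85,"tx":-40,"ty":-5,"tz":0,"twist":1},{"gripper":85,"tx":-75,"ty":-9,"tz":0,"twist":1},{"gripper":85,"tx":-75,"ty":-9,"tz":40,"twist":1},{"gripper":85,"tx":-75,"ty":-9,"tz":80,"twist":1},{"gripper":85,"tx":-75,"ty":-9,"tz":120,"twist":1},{"gripper":85,"tx":-75,"ty":-9,"tz":160,"twist":1},{"gripper":85,"tx":-75,"ty":-9,"tz":195,"twist":1},{"gripper":85,"tx":-75,"ty":-9,"tz":215,"twist":1},{"gripper":85,"tx":-75,"ty":-9,"tz":225,"twist":1},{"gripper":85,"tx":-75,"ty":-9,"tz":225,"twist":1},{"gripper":30,"tx":-75,"ty":-9,"tz":225,"twist":1},{"gripper":30,"tx":-75,"ty":-9,"tz":225,"twist":1},{"gripper":30,"tx":-75,"ty":-9,"tz":225,"twist":1},{"gripper":30,"tx":-75,"ty":-9,"tz":225,"twist":1},{"gripper":30,"tx":-75,"ty":-9,"tz":225,"twist":1},{"gripper":30,"tx":-75,"ty":-9,"tz":225,"twist":1},{"gripper":30,"tx":-75,"ty":-9,"tz":225,"twist":1}]' 30
python3 -m pendant '[{"gripper":30,"tx":0,"ty":0,"tz":-30,"twist":0},{"gripper":30,"tx":0,"ty":0,"tz":-70,"twist":0},{"gripper":30,"tx":0,"ty":0,"tz":-110,"twist":0},{"gripper":30,"tx":0,"ty":0,"tz":-150,"twist":0},{"gripper":30,"tx":0,"ty":0,"tz":-190,"twist":0},{"gripper":30,"tx":0,"ty":0,"tz":-230,"twist":0},{"gripper":30,"tx":0,"ty":0,"tz":-230,"twist":0},{"gripper":30,"tx":0,"ty":0,"tz":-230,"twist":0}]'
python3 - <<'E'
from h import *
plan(.5155,-.331,.25,85.65)
E
```

```text
clock: 22.32
tool_pos: [0.5326, 0.0952, 0.0168]
orientation: [[-0.994, -0.106, 0.004], [-0.106, 0.994, 0.001], [-0.004, 0.0, -1.0]]
contact_force: [-0.5, -0.9, 6.0]
width: 0.0422
grasp_force: 30.2
clock: 22.98
tool_pos: [0.5331, 0.0952, 0.2491]
orientation: [[-0.994, -0.106, 0.01], [-0.106, 0.994, 0.001], [-0.01, -0.0, -1.0]]
contact_force: [0.3, -0.5, -1.4]
width: 0.042
grasp_force: 31.7
tx 62.9 ty -421.9 tz -1.4 twist 10.5 (toolyaw 96.11) rows 10.229540691478697 1.4611581795944164
```

```bash
python3 -m pendant '[{"gripper":30,"tx":6,"ty":-40,"tz":0,"twist":1},{"gripper":30,"tx":12,"ty":-80,"tz":0,"twist":3},{"gripper":30,"tx":18,"ty":-120,"tz":0,"twist":5},{"gripper":30,"tx":24,"ty":-160,"tz":0,"twist":7},{"gripper":30,"tx":30,"ty":-200,"tz":0,"twist":9},{"gripper":30,"tx":36,"ty":-240,"tz":0,"twist":10.5},{"gripper":30,"tx":42,"ty":-280,"tz":0,"twist":10.5},{"gripper":30,"tx":48,"ty":-320,"tz":0,"twist":10.5},{"gripper":30,"tx":54,"ty":-360,"tz":0,"twist":10.5},{"gripper":30,"tx":60,"ty":-400,"tz":0,"twist":10.5},{"gripper":30,"tx":63,"ty":-421,"tz":0,"twist":10.5},{"gripper":30,"tx":63,"ty":-422,"tz":20,"twist":10.5},{"gripper":30,"tx":63,"ty":-422,"tz":60,"twist":10.5},{"gripper":30,"tx":63,"ty":-422,"tz":100,"twist":10.5},{"gripper":30,"tx":63,"ty":-422,"tz":140,"twist":10.5},{"gripper":30,"tx":63,"ty":-422,"tz":175,"twist":10.5},{"gripper":30,"tx":63,"ty":-422,"tz":190,"twist":10.5},{"gripper":30,"tx":63,"ty":-422,"tz":190,"twist":10.5}]'; python3 -c "
from h import *
plan(.5155,-.331,.020,85.65)"
```

```text
clock: 24.48
tool_pos: [0.5068, -0.3271, 0.0468]
orientation: [[-0.997, 0.077, -0.012], [0.077, 0.997, 0.009], [0.013, 0.008, -1.0]]
contact_force: [-1.0, -0.0, -1.9]
width: 0.0418
grasp_force: 31.7
tx -9.3 ty -3.4 tz 26.6 twist -0.1 (toolyaw 85.59) rows 0.6807187840186573 0.008454397557103263
```

```bash
python3 -m pendant '[{"gripper":30,"tx":0,"ty":0,"tz":0,"twist":0},{"gripper":30,"tx":0,"ty":0,"tz":0,"twist":0},{"gripper":30,"tx":0,"ty":0,"tz":0,"twist":0}]'; python3 -c "
from h import *
plan(.5155,-.331,.022,85.65)"
```

```text
clock: 24.73
tool_pos: [0.5142, -0.3326, 0.0563]
orientation: [[-0.997, 0.077, 0.003], [0.077, 0.997, -0.002], [-0.003, -0.002, -1.0]]
contact_force: [0.7, 0.6, -0.9]
width: 0.0424
grasp_force: 31.7
tx -1.1 ty 1.7 tz 34.3 twist -0.1 (toolyaw 85.59) rows 0.8250553633250759 0.008158127921563296
```

```bash
python3 -m pendant '[{"gripper":30,"tx":0,"ty":2,"tz":10,"twist":0},{"gripper":30,"tx":0,"ty":2,"tz":20,"twist":0},{"gripper":30,"tx":0,"ty":2,"tz":28,"twist":0},{"gripper":30,"tx":0,"ty":2,"tz":32,"twist":0},{"gripper":30,"tx":0,"ty":2,"tz":35,"twist":0},{"gripper":30,"tx":0,"ty":2,"tz":35,"twist":0}]'
```

```text
clock: 25.23
tool_pos: [0.5117, -0.3287, 0.0208]
orientation: [[-0.997, 0.077, -0.004], [0.077, 0.997, 0.003], [0.004, 0.003, -1.0]]
contact_force: [-5.7, 3.2, 13.0]
width: 0.0424
grasp_force: 33.7
```

```bash
python3 -m pendant '[{"gripper":60,"tx":0,"ty":0,"tz":-1,"twist":0},{"gripper":60,"tx":0,"ty":0,"tz":-1,"twist":0},{"gripper":60,"tx":0,"ty":0,"tz":-1,"twist":0},{"gripper":60,"tx":0,"ty":0,"tz":-10,"twist":0},{"gripper":60,"tx":0,"ty":0,"tz":-40,"twist":0},{"gripper":85,"tx":0,"ty":0,"tz":-80,"twist":0},{"gripper":85,"tx":40,"ty":20,"tz":-120,"twist":0},{"gripper":85,"tx":80,"ty":40,"tz":-160,"twist":0},{"gripper":85,"tx":100,"ty":60,"tz":-220,"twist":0},{"gripper":85,"tx":100,"ty":60,"tz":-260,"twist":0},{"gripper":85,"tx":100,"ty":60,"tz":-260,"twist":0},{"gripper":85,"tx":100,"ty":60,"tz":-260,"twist":0},{"gripper":85,"tx":100,"ty":60,"tz":-260,"twist":0},{"gripper":85,"tx":100,"ty":60,"tz":-260,"twist":0}]'; python3 - <<'E'
from h import *
c,P=shot("wrist","w11.png"); cv2.imwrite("pics/w11c.png",c["pixels"][60:400,0:560,::-1])
q=P.reshape(-1,3); t=np.radians(-4.35); ty=np.array([np.cos(t),np.sin(t)]); tx=np.array([np.sin(t),-np.cos(t)])
D=(q[:,:2]-[.4557,-.3266]); X=D@tx*1000; Y=D@ty*1000
k=(q[:,2]>.034)&(q[:,2]<.07)&(abs(X)<70)&(abs(Y)<130)
for s in(-1,1):
    m=k&(Y*s>0); print(s,"X",np.percentile(X[m],[1,99]),"Y",np.percentile(Y[m],[1,99]),"zmax",q[m,2].max(), "top z med",np.median(q[m,2]))
k=(q[:,2]>.009)&(q[:,2]<.0145)&(abs(Y)<20)&(abs(X)<80); h,e=np.histogram(X[k],np.arange(-80,81,4)); print([(int(a),int(b)) for a,b in zip(e,h) if b>5])
k=(q[:,2]>.009)&(q[:,2]<.0145)&(abs(X)<20)&(abs(Y)<150); h,e=np.histogram(Y[k],np.arange(-150,151,4)); print([(int(a),int(b)) for a,b in zip(e,h) if b>3])
E
```

```text
clock: 26.4
tool_pos: [0.4181, -0.2622, 0.2801]
orientation: [[-0.997, 0.077, 0.002], [0.077, 0.997, -0.002], [-0.002, -0.001, -1.0]]
contact_force: [-0.8, 0.1, -1.3]
width: 0.085
grasp_force: 0.0
-1 X [-27.4810573   23.65751796] Y [-97.14073096 -32.25280152] zmax 0.05473607048321244 top z med 0.0414059750617381
1 X [-23.0479056   23.18694027] Y [28.21686557 80.57155395] zmax 0.05512768128750606 top z med 0.04288340129312751
[(-52, 87), (-48, 88), (44, 70), (48, 87), (52, 94), (56, 85), (60, 51)]
[(-134, 6), (-130, 9), (-126, 81), (-122, 107), (-118, 61), (-102, 10), (22, 16), (26, 32), (30, 6), (34, 6), (110, 69), (114, 68), (118, 49), (126, 64), (130, 5)]
```

View pics/w11c.png

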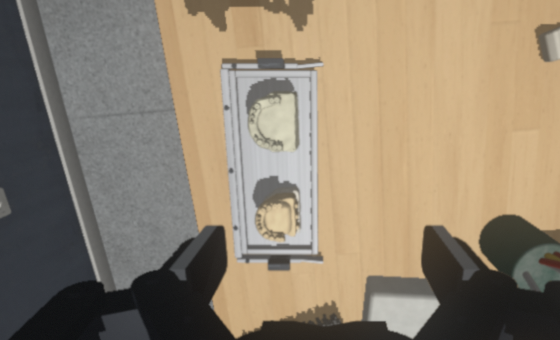

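The tray view shows the green cast at (275,120) and the cream cast at (277,215). Both stand upright inside the rim and the tray is against the stop. Now I'll fetch the hood.

```bash
python3 -m pendant '[{"gripper":85,"tx":-168,"ty":444,"tz":-40,"twist":-4.8},{"gripper":85,"tx":-168,"ty":444,"tz":-40,"twist":-4.8},{"gripper":85,"tx":-168,"ty":444,"tz":-40,"twist":-4.8},{"gripper":85,"tx":-168,"ty":444,"tz":-40,"twist":-4.8},{"gripper":85,"tx":-168,"ty":444,"tz":-40,"twist":-4.8},{"gripper":85,"tx":-168,"ty":444,"tz":-40,"twist":-4.8},{"gripper":85,"tx":-168,"ty":444,"tz":-40,"twist":-4.8},{"gripper":85,"tx":-168,"ty":444,"tz":-40,"twist":-4.8},{"gripper":85,"tx":-168,"ty":444,"tz":-40,"twist":-4.8},{"gripper":85,"tx":-168,"ty":444,"tz":-40,"twist":-4.8},{"gripper":85,"tx":-168,"ty":444,"tz":-40,"twist":-4.8},{"gripper":85,"tx":-168,"ty":444,"tz":-40,"twist":-4.8},{"gripper":85,"tx":-168,"ty":444,"tz":-40,"twist":-4.8},{"gripper":85,"tx":-168,"ty":444,"tz":-40,"twist":-4.8}]'; python3 - <<'E'
from h import *
c,P=shot("wrist","w12.png"); q=P.reshape(-1,3)
def line(q,ax,f,n=.004,t=.002):
    b=np.round(q[:,ax]/n); e=np.array([(q[b==i,ax].mean(),f(q[b==i,1-ax])) for i in np.unique(b)]); p=np.polyfit(*e.T,1)
    for _ in range(3):
        g=abs(e[:,1]-np.polyval(p,e[:,0]))<t; p=np.polyfit(*e[g].T,1)
    return np.polyval(p,.168),np.degrees(np.arctan(p[0])),g.sum(),len(g)
k=(abs(q[:,2]-.0765)<.004)&(abs(q[:,0]-.68)<.1)&(abs(q[:,1]-.168)<.11); p=q[k]
print(line(p,1,np.min),line(p,1,np.max))
k=(q[:,2]>.112)&(q[:,2]<.12)&(abs(q[:,0]-.68)<.05)&(abs(q[:,1]-.168)<.05); p=q[k][:,:2]*1000; print(len(p),cv2.minAreaRect(p.astype(np.float32)),np.percentile(p,[1,99],axis=0))
plan(.6807,.1676,.13,90.4)
E
```

```text
clock: 27.62
tool_pos: [0.6187, 0.1684, 0.3153]
orientation: [[-1.0, -0.009, -0.006], [-0.009, 1.0, -0.002], [0.006, -0.002, -1.0]]
contact_force: [-0.0, -0.5, 0.1]
width: 0.0851
grasp_force: 0.0
(np.float64(0.6106552089121052), np.float64(0.4365987153987257), np.int64(55), 55) (np.float64(0.7497819055620493), np.float64(0.36910588551034007), np.int64(55), 55)
1363 ((680.2725830078125, 167.38967895507812), (34.35784912109375, 63.56422805786133), 0.2948298454284668) [[663.62452827 137.0037237 ]
 [696.02311053 197.88788709]]
tx -63.3 ty 0.2 tz 185.5 twist 0.0 (toolyaw 90.42) rows 4.700081960734845 0.002997902483005945
```

```bash
python3 -m pendant '[{"gripper":85,"tx":-40,"ty":0,"tz":0,"twist":0.8},{"gripper":85,"tx":-63,"ty":0,"tz":40,"twist":0.8},{"gripper":85,"tx":-63,"ty":0,"tz":80,"twist":0.8},{"gripper":85,"tx":-63,"ty":0,"tz":120,"twist":0.8},{"gripper":85,"tx":-63,"ty":0,"tz":160,"twist":0.8},{"gripper":85,"tx":-63,"ty":0,"tz":180,"twist":0.8},{"gripper":85,"tx":-63,"ty":0,"tz":180,"twist":0.8},{"gripper":85,"tx":-63,"ty":0,"tz":180,"twist":0.8},{"gripper":85,"tx":-63,"ty":0,"tz":180,"twist":0.8}]'; python3 -c "
from h import *
plan(.6803,.1676,.088,89.6)"
```

```text
clock: 28.42
tool_pos: [0.6837, 0.1672, 0.1411]
orientation: [[-1.0, 0.009, 0.003], [0.009, 1.0, 0.0], [-0.003, 0.0, -1.0]]
contact_force: [0.2, 0.5, 1.1]
width: 0.0847
grasp_force: 0.0
tx 3.5 ty 0.4 tz 53.1 twist -0.1 (toolyaw 89.51) rows 1.2764219573615054 0.013130625487353463
```

```bash
python3 -m pendant '[{"gripper":85,"tx":3,"ty":0,"tz":30,"twist":0},{"gripper":85,"tx":3,"ty":0,"tz":45,"twist":0},{"gripper":85,"tx":3,"ty":0,"tz":53,"twist":0},{"gripper":85,"tx":3,"ty":0,"tz":53,"twist":0},{"gripper":40,"tx":3,"ty":0,"tz":53,"twist":0},{"gripper":40,"tx":3,"ty":0,"tz":53,"twist":0},{"gripper":40,"tx":3,"ty":0,"tz":53,"twist":0},{"gripper":40,"tx":3,"ty":0,"tz":53,"twist":0},{"gripper":40,"tx":3,"ty":0,"tz":53,"twist":0},{"gripper":40,"tx":3,"ty":0,"tz":53,"twist":0},{"gripper":40,"tx":3,"ty":0,"tz":53,"twist":0}]' 50;  python3 -m pendant '[{"gripper":40,"tx":0,"ty":0,"tz":-20,"twist":0},{"gripper":40,"tx":0,"ty":0,"tz":-60,"twist":0},{"gripper":40,"tx":0,"ty":0,"tz":-100,"twist":0},{"gripper":40,"tx":0,"ty":0,"tz":-140,"twist":0},{"gripper":40,"tx":0,"ty":0,"tz":-180,"twist":0},{"gripper":40,"tx":0,"ty":0,"tz":-215,"twist":0},{"gripper":40,"tx":0,"ty":0,"tz":-245,"twist":0},{"gripper":40,"tx":0,"ty":0,"tz":-245,"twist":0},{"gripper":40,"tx":0,"ty":0,"tz":-245,"twist":0},{"gripper":40,"tx":0,"ty":0,"tz":-245,"twist":0}]'; python3 -c "
from h import *
plan(.4557,-.3266,.335,-4.35);st()"
```

```text
clock: 29.33
tool_pos: [0.6815, 0.1677, 0.0904]
orientation: [[-1.0, 0.007, 0.004], [0.007, 1.0, -0.001], [-0.004, -0.001, -1.0]]
contact_force: [-1.5, -2.4, 8.1]
width: 0.0413
grasp_force: 53.1
clock: 30.17
tool_pos: [0.6781, 0.1681, 0.3288]
orientation: [[-1.0, 0.007, -0.004], [0.007, 1.0, -0.001], [0.004, -0.001, -1.0]]
contact_force: [0.7, 0.4, -5.4]
width: 0.0415
grasp_force: 52.1
tx 218.9 ty -496.2 tz -5.0 twist -86.1 (toolyaw 89.59) rows 13.00735114035292 12.019387477994746
t 30.17 tcp [0.6781 0.1681 0.3288] R [[-1.0, 0.007, -0.004], [0.007, 1.0, -0.001], [0.004, -0.001, -1.0]] w 0.0415 gf 52.06464126706123 F [ 0.7  0.4 -5.4] q [ 0.181  0.39   1.329  0.     1.426 -1.383]
```

```bash
python3 -m pendant '[{"gripper":40,"tx":7,"ty":-15,"tz":0,"twist":3},{"gripper":40,"tx":22,"ty":-50,"tz":0,"twist":9},{"gripper":40,"tx":37,"ty":-84,"tz":0,"twist":15},{"gripper":40,"tx":52,"ty":-118,"tz":0,"twist":22},{"gripper":40,"tx":67,"ty":-152,"tz":0,"twist":29},{"gripper":40,"tx":82,"ty":-186,"tz":0,"twist":36},{"gripper":40,"tx":97,"ty":-220,"tz":0,"twist":43},{"gripper":40,"tx":112,"ty":-254,"tz":0,"twist":50},{"gripper":40,"tx":127,"ty":-288,"tz":0,"twist":57},{"gripper":40,"tx":142,"ty":-322,"tz":0,"twist":64},{"gripper":40,"tx":157,"ty":-356,"tz":0,"twist":71},{"gripper":40,"tx":172,"ty":-390,"tz":0,"twist":78},{"gripper":40,"tx":187,"ty":-424,"tz":0,"twist":85},{"gripper":40,"tx":202,"ty":-458,"tz":0,"twist":91},{"gripper":40,"tx":215,"ty":-488,"tz":0,"twist":94},{"gripper":40,"tx":219,"ty":-496,"tz":0,"twist":94},{"gripper":40,"tx":219,"ty":-496,"tz":0,"twist":94},{"gripper":40,"tx":219,"ty":-496,"tz":0,"twist":94},{"gripper":40,"tx":219,"ty":-496,"tz":0,"twist":94}]'; python3 -c "
from h import *
plan(.4557,-.3266,.15,-4.35);st()"
```

```text
clock: 31.75
tool_pos: [0.4566, -0.3245, 0.3292]
orientation: [[0.076, 0.997, -0.002], [0.997, -0.076, 0.003], [0.003, -0.003, -1.0]]
contact_force: [-0.1, 1.1, -4.6]
width: 0.0412
grasp_force: 52.1
tx -2.8 ty -0.3 tz 179.2 twist -0.0 (toolyaw -4.35) rows 4.298128517114158 0.00034554322506981193
t 31.75 tcp [ 0.4566 -0.3245  0.3292] R [[0.076, 0.997, -0.002], [0.997, -0.076, 0.003], [0.003, -0.003, -1.0]] w 0.0412 gf 52.075001522898674 F [-0.1  1.1 -4.6] q [-6.960e-01  1.100e-01  1.674e+00  1.000e-03  1.362e+00 -6.200e-01]
```

```bash
python3 -m pendant '[{"gripper":40,"tx":-2,"ty":0,"tz":40,"twist":0},{"gripper":40,"tx":-2,"ty":0,"tz":80,"twist":0},{"gripper":40,"tx":-2,"ty":0,"tz":120,"twist":0},{"gripper":40,"tx":-2,"ty":0,"tz":150,"twist":0},{"gripper":40,"tx":-2,"ty":0,"tz":159,"twist":0},{"gripper":40,"tx":-2,"ty":0,"tz":159,"twist":0},{"gripper":40,"tx":-2,"ty":0,"tz":159,"twist":0},{"gripper":40,"tx":-2,"ty":0,"tz":159,"twist":0}]'; cat > hm.py <<'E'
from h import *
st()
q=cloud(robot.read_camera("wrist")).reshape(-1,3)
k=(abs(q[:,0]-.455)<.1)&(abs(q[:,1]+.327)<.085)&(q[:,2]>.06)&(q[:,2]<.2); zt=np.median(q[k,2])
k=(abs(q[:,0]-.455)<.1)&(abs(q[:,1]+.327)<.1)&(abs(q[:,2]-zt)<.004); p=q[k]
def line(q,ax,f,x0,n=.004,t=.002):
    b=np.round(q[:,ax]/n); e=np.array([(q[b==i,ax].mean(),f(q[b==i,1-ax])) for i in np.unique(b)]); p=np.polyfit(*e.T,1)
    for _ in range(3):
        g=abs(e[:,1]-np.polyval(p,e[:,0]))<t; p=np.polyfit(*e[g].T,1)
    return np.polyval(p,x0).round(4),np.degrees(np.arctan(p[0])).round(2),g.sum(),len(g)
print("top z",zt,line(p,0,np.max,.455),line(p,0,np.min,.455))
k=(abs(q[:,0]-.455)<.06)&(abs(q[:,1]+.327)<.04)&(q[:,2]>zt+.034)&(q[:,2]<zt+.044); p=q[k][:,:2]*1000
if len(p)>20: print(len(p),cv2.minAreaRect(p.astype(np.float32)))
k=(abs(q[:,0]-.455)<.17)&(abs(q[:,1]+.327)<.1)&(abs(q[:,2]-zt)<.004); print("x ends",np.percentile(q[k,0],[.5,99.5]))
E
python3 hm.py
```

```text
clock: 32.42
tool_pos: [0.459, -0.3292, 0.1752]
orientation: [[0.076, 0.997, 0.004], [0.997, -0.076, -0.003], [-0.003, 0.005, -1.0]]
contact_force: [0.8, -1.0, -4.1]
width: 0.0418
grasp_force: 52.4
t 32.42 tcp [ 0.459  -0.3292  0.1752] R [[0.076, 0.997, 0.004], [0.997, -0.076, -0.003], [-0.003, 0.005, -1.0]] w 0.0418 gf 52.35243022441864 F [ 0.8 -1.  -4.1] q [-0.699  0.251  1.829  0.     1.056 -0.623]Traceback (most recent call last):
  File "hm.py", line 11, in <module>
    print("top z",zt,line(p,0,np.max,.455),line(p,0,np.min,.455))
                                           ~~~~^^^^^^^^^^^^^^^^^
  File "hm.py", line 9, in line
    g=abs(e[:,1]-np.polyval(p,e[:,0]))<t; p=np.polyfit(*e[g].T,1)
                                            ~~~~~~~~~~^^^^^^^^^^^
    raise TypeError("expected non-empty vector for x")
TypeError: expected non-empty vector for x
```

```bash
sed -i 's/,line(p,0,np.min,.455))/)/' hm.py; python3 hm.py; python3 - <<'E'
from h import *
for n in("scene","side"):
    q=cloud(robot.read_camera(n)).reshape(-1,3)
    k=(abs(q[:,0]-.455)<.17)&(abs(q[:,1]+.327)<.11)&(abs(q[:,2]-.161)<.006); p=(q[k][:,:2]*1000).astype(np.float32); print(n,len(p),np.median(q[k,2]),cv2.minAreaRect(p))
E
```

```text
t 32.47 tcp [ 0.459  -0.3295  0.1756] R [[0.076, 0.997, 0.005], [0.997, -0.076, -0.004], [-0.004, 0.005, -1.0]] w 0.0413 gf 52.3492444306612 F [ 0. -0. -3.] q [-0.7    0.25   1.829  0.     1.056 -0.623]
top z 0.16207950436851254 (np.float64(-0.2568), np.float64(-4.33), np.int64(51), 51)
8831 ((459.8358154296875, -326.5262451171875), (33.758262634277344, 68.69903564453125), 84.52099609375)
x ends [0.31149811 0.60154727]
scene 5841 0.16353291175436835 ((458.1732177734375, -328.3661804199219), (145.21507263183594, 310.8382873535156), 85.6218490600586)
side 4199 0.1592177104122371 ((460.07330322265625, -328.1820373535156), (144.30288696289062, 313.4135437011719), 85.38533782958984)
```

```bash
python3 -c "
from h import *
plan(.4557,-.3297,.13,-4.35)"; python3 -m pendant '[{"gripper":40,"tx":0,"ty":-3.5,"tz":10,"twist":0},{"gripper":40,"tx":0,"ty":-3.5,"tz":25,"twist":0},{"gripper":40,"tx":0,"ty":-3.5,"tz":40,"twist":0},{"gripper":40,"tx":0,"ty":-3.5,"tz":45,"twist":0},{"gripper":40,"tx":0,"ty":-3.5,"tz":45,"twist":0},{"gripper":40,"tx":0,"ty":-3.5,"tz":45,"twist":0},{"gripper":40,"tx":0,"ty":-3.5,"tz":45,"twist":0}]'; python3 hm.py;python3 -c "
from h import *
plan(.4557,-.3297,.0904,-4.35)"
```

```text
tx -0.6 ty -2.4 tz 44.7 twist -0.1 (toolyaw -4.41) rows 1.0725934697520958 0.008512609570202135
clock: 33.2
tool_pos: [0.4538, -0.3285, 0.1281]
orientation: [[0.077, 0.997, 0.001], [0.997, -0.077, -0.001], [-0.001, 0.001, -1.0]]
contact_force: [0.3, 0.3, -3.6]
width: 0.0413
grasp_force: 52.3
t 33.2 tcp [ 0.4538 -0.3285  0.1281] R [[0.077, 0.997, 0.001], [0.997, -0.077, -0.001], [-0.001, 0.001, -1.0]] w 0.0413 gf 52.338682785630226 F [ 0.3  0.3 -3.6] q [-0.704  0.306  1.868 -0.     0.966 -0.627]
top z 0.115108366233942 (np.float64(-0.2561), np.float64(-4.38), np.int64(51), 51)
8821 ((454.76708984375, -325.7774353027344), (33.70452117919922, 68.65116882324219), 85.74129486083984)
x ends [0.30652006 0.5975261 ]
tx -0.9 ty 1.7 tz 38.0 twist -0.1 (toolyaw -4.42) rows 0.9116402609059103 0.009443107657158337
```

```bash
python3 -m pendant '[{"gripper":40,"tx":-1,"ty":1,"tz":5,"twist":0},{"gripper":40,"tx":-1,"ty":1,"tz":12,"twist":0},{"gripper":40,"tx":-1,"ty":1,"tz":19,"twist":0},{"gripper":40,"tx":-1,"ty":1,"tz":26,"twist":0},{"gripper":40,"tx":-1,"ty":1,"tz":30,"twist":0},{"gripper":40,"tx":-1,"ty":1,"tz":30,"twist":0},{"gripper":40,"tx":-1,"ty":1,"tz":30,"twist":0}]'
```

```text
clock: 33.83
tool_pos: [0.4538, -0.3287, 0.0966]
orientation: [[0.077, 0.997, -0.001], [0.997, -0.077, 0.001], [0.001, -0.001, -1.0]]
contact_force: [-0.2, -0.2, -3.7]
width: 0.0415
grasp_force: 52.3
```

Still hanging free, with no contact on the way down. Next come the last few millimetres.

```bash
python3 -m pendant '[{"gripper":40,"tx":0,"ty":0,"tz":2,"twist":0},{"gripper":40,"tx":0,"ty":0,"tz":4,"twist":0},{"gripper":40,"tx":0,"ty":0,"tz":6,"twist":0},{"gripper":40,"tx":0,"ty":0,"tz":7,"twist":0},{"gripper":40,"tx":0,"ty":0,"tz":7,"twist":0},{"gripper":40,"tx":0,"ty":0,"tz":7,"twist":0}]'; python3 hm.py
```

```text
clock: 34.33
tool_pos: [0.4541, -0.329, 0.0906]
orientation: [[0.077, 0.997, -0.0], [0.997, -0.077, 0.0], [0.0, -0.0, -1.0]]
contact_force: [-1.2, 1.1, -0.7]
width: 0.0415
grasp_force: 52.6
t 34.33 tcp [ 0.4541 -0.329   0.0906] R [[0.077, 0.997, -0.0], [0.997, -0.077, 0.0], [0.0, -0.0, -1.0]] w 0.0415 gf 52.64855124056339 F [-1.2  1.1 -0.7] q [-0.705  0.362  1.883 -0.     0.897 -0.628]Traceback (most recent call last):
  File "hm.py", line 11, in <module>
    print("top z",zt,line(p,0,np.max,.455))
                     ~~~~^^^^^^^^^^^^^^^^^
  File "hm.py", line 9, in line
    g=abs(e[:,1]-np.polyval(p,e[:,0]))<t; p=np.polyfit(*e[g].T,1)
                                            ~~~~~~~~~~^^^^^^^^^^^
    raise TypeError("expected non-empty vector for x")
TypeError: expected non-empty vector for x
```

```bash
python3 -m pendant '[{"gripper":40,"tx":0,"ty":0,"tz":2,"twist":0},{"gripper":40,"tx":0,"ty":0,"tz":2,"twist":0},{"gripper":40,"tx":0,"ty":0,"tz":2,"twist":0}]'; python3 -m pendant '[{"gripper":85,"tx":0,"ty":0,"tz":1,"twist":0},{"gripper":85,"tx":0,"ty":0,"tz":1,"twist":0},{"gripper":85,"tx":0,"ty":0,"tz":1,"twist":0},{"gripper":85,"tx":0,"ty":0,"tz":0,"twist":0},{"gripper":85,"tx":0,"ty":0,"tz":0,"twist":0},{"gripper":85,"tx":0,"ty":0,"tz":0,"twist":0},{"gripper":85,"tx":0,"ty":0,"tz":-40,"twist":0},{"gripper":85,"tx":0,"ty":0,"tz":-80,"twist":0},{"gripper":85,"tx":0,"ty":0,"tz":-120,"twist":0},{"gripper":85,"tx":0,"ty":0,"tz":-160,"twist":0},{"gripper":85,"tx":0,"ty":0,"tz":-190,"twist":0},{"gripper":85,"tx":0,"ty":0,"tz":-190,"twist":0},{"gripper":85,"tx":0,"ty":0,"tz":-190,"twist":0}]'; python3 hm.py; python3 - <<'E'
from h import *
c,P=shot("wrist","w13.png"); q=P.reshape(-1,3)
k=(abs(q[:,0]-.455)<.11)&(abs(q[:,1]+.327)<.06)&(abs(q[:,2]-.0765)<.004); A=np.c_[q[k,:2],np.ones(k.sum())]; print("plane",np.linalg.lstsq(A,q[k,2],rcond=None)[0],np.median(q[k,2]))
c2,P2=shot("scene","s13.png"); q=P2.reshape(-1,3); k=(abs(q[:,0]-.381)<.04)&(abs(q[:,1]-.11)<.04)&(q[:,2]>.012); print("puck",cv2.minAreaRect((q[k,:2]*1000).astype(np.float32))[0])
E
```

```text
clock: 34.63
tool_pos: [0.4541, -0.3287, 0.0903]
orientation: [[0.077, 0.997, -0.001], [0.997, -0.077, 0.001], [0.001, -0.001, -1.0]]
contact_force: [-4.4, 4.7, 9.7]
width: 0.0412
grasp_force: 54.1
clock: 35.72
tool_pos: [0.4555, -0.3303, 0.2815]
orientation: [[0.077, 0.997, 0.005], [0.997, -0.077, -0.004], [-0.004, 0.005, -1.0]]
contact_force: [-0.8, 0.3, -0.1]
width: 0.085
grasp_force: 0.0
t 35.72 tcp [ 0.4555 -0.3303  0.2815] R [[0.077, 0.997, 0.005], [0.997, -0.077, -0.004], [-0.004, 0.005, -1.0]] w 0.085 gf 0.0 F [-0.8  0.3 -0.1] q [-0.705  0.141  1.735 -0.     1.26  -0.628]
top z 0.07709580818081904 (np.float64(-0.2569), np.float64(-4.38), np.int64(51), 51)
2004 ((455.470458984375, -327.1064453125), (33.60628890991211, 63.816226959228516), 85.32923889160156)
x ends [0.31742078 0.59488909]
plane [-0.00065891 -0.00172939  0.07671685] 0.0769728039068246
puck (382.0339050292969, 110.8326416015625)
```

```bash
python3 -c "
from plant import robot
print(robot.finish_job())"
```

```text
the job is handed in; nothing more can be done
None
```

I handed the job in at about 36 s. The tray is home, both casts I found stand upright in it, and the hood is back on the bench with both buttons out. I don't have the judge's verdict, and I took the small grey block beside the casts not to be one and left it.

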